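Fit the fine knife block in the vegetable chipper and clamp it with its two levers

TASK

Lift the fine knife block (green grip) out of its wooden stand, slide it down the two upright guides of the vegetable chipper until it rests on the sprung bed, and let go. Then swing both red cam levers inward over its shoulders and work them down in turn (one alone tilts and wedges the block, and the second may ease the first) until both are firm together and clamp the block tight on its stops. Never ram the block or force a lever, and leave the coarse block and the things round about where they are.

Things in the scene. Friction and masses are not known exactly. Their poses are not given: they have to be found in the camera images.
- chipper: Countertop vegetable chipper, steel, base 290 x 200 mm, fixed. Origin on the worktop under the middle of its two upright guides; x points from outlet chute to pusher, y from right guide to left, z up. The pusher stands behind the guides from x = 48 mm, below z = 115 mm; its handle rises behind x = 180 mm to z = 175 mm.
- guide_mouth (a point): Midway between the tops of the guides, 130 mm over the worktop. They are facing U-channels, floors at y = +-76.8 mm of the chipper, 10.4 mm wide in x, cheeks 15 mm deep in y, open on top. From z = 118 to 130 mm they flare to 20 mm wide and 160 mm floor to floor.
- bed_top (a point): Middle of the sprung bed between the guides, 36 mm over the worktop. The block's foot comes to rest on it, 2 to 10 mm above home; it yields at 8 N and 0.7 N more a mm. Two stop screws, hidden below the foot, set the home height: 30 mm over the worktop, but up to 4 mm higher or lower from machine to machine.
- fine_block: Knife block to be fitted: aluminium frame, fine blade grid, green grip, 0.25 to 0.5 kg. Origin under the middle of its foot; y along its width, z up. 150 mm wide, 105 mm high to its flat shoulders; its outer 18 mm each side are 8 mm thick (x), between them 14 mm. Grip: bar 16 mm thick (x), 46 mm long (y), 121 to 143 mm above the foot. Symmetrical: either way round will do.
- coarse_block: Spare knife block of the same shape and size with a coarse grid and a black grip; it stays in the stand.
- stand: Wooden stand, 170 x 180 mm, fixed. Origin under its middle. Two parallel places, at x = -42 and +42 mm, where the blocks stand upright, foot 12 mm over the worktop, width along y, with 2 to 3 mm of play; the end posts reach z = 62 mm. Which block is in which place varies.
- lever_left: Left cam lever (chipper's +y side). Origin on its pivot at y = +94, z = 150 mm of the chipper; it turns about the chipper's x axis, its frame parallel to the chipper's when fully open: handle leaning 40 deg outward (starts 0 to 11 deg in from there). It swings up and inward, stiffly (0.40 N m, about 8 N at the sleeve), and stays where it is left.
- lever_right: Right cam lever (chipper's -y side), mirror image of the left one, pivot at y = -94, z = 150 mm of the chipper. Each has a roller nose 26 mm from the pivot that meets the block's shoulder at about 90 deg of swing from fully open, and presses it home at 95 to 114 deg, as the stop screws have it; there the lever comes up firm, its handle pointing inward and 16 to 35 deg up.
- lever_left_grip (a point): Middle of the left lever's red sleeve, 48 mm from the pivot on the handle's centre line. The sleeve is 16 mm wide (along the pivot axis), 13 mm thick and 32 mm long; the handle ends 64 mm from the pivot. Pushing there takes about 8 N, up to 17 N while the block goes down, and rises steeply (4 N a mm) once the lever is firm; 20 N is plenty.
- lever_right_grip (a point): Middle of the right lever's red sleeve, 48 mm from the pivot, of the same size.
- salt_shaker: Salt shaker, 44 mm across and 90 mm high, loose bystander. Origin under its foot.
- tin_small: Small tin, 57 mm across and 72 mm high, loose bystander. Origin under its foot.
- spice_jar: Spice jar with a dark cap, 41 mm across and 105 mm high, loose bystander. Origin under its foot.

How it is judged:
By the outcome, as a careful person would: the job done as asked, in the order asked, and still so for the second after the job is handed in, with the robot touching nothing.
It also fails if it takes over 72 s, if anything falls off the work surface, if the arm or the gripper's body presses on something with over 40 N, if the wrist force passes 120 N, or if a joint passes its speed limit or range.

ROBOT

A 6-joint arm with a two-finger parallel gripper is mounted at the origin on a cart in front of the work surface, level with it; the furniture and walls round the work are solid. World frame = base frame: x ahead of the robot, y to its left, z up, the work surface at z = 0. Lengths are in m, angles in rad, forces in N, time in s.
With the tool pointing down it reaches from about 0.3 to 0.75 m from the base axis. Payload 8.5 kg.
Tool frame: the origin (TCP) lies at the very end of the fingers, on their centre line; the grasp point (between the pads) lies 19 mm behind it (env.grip_point_offset is the distance from the TCP to the grasp point, in m); z points along the fingers, y is the direction in which the jaws open and shut (so a half turn about z gives the same grasp; the last joint's range is limited). The gripper opens to 85 mm and grips with 20 to 120 N. Pads are 22 mm wide; open, the fingers measure 114 mm over their backs; the gripper's body (76 mm by 85 mm) begins 54 mm behind the grasp point. The pads swing forward as they close: fully open they stand 13 mm farther back than shut.
Start: joints at [-1.337, 0.381, 1.297, -0, 1.464, -0.215], TCP at [0.239, -0.496, 0.197] pointing down, gripper open.
Joint ranges: [-3.11, 3.11], [-0.89, 2.33], [0.22, 2.48], [-1.42, 4.56], [0.17, 2.85], [-2.88, 2.88]. Speed limits (rad/s): [2.39, 2.39, 3.14, 3.14, 3.14, 3.14].

INTERFACE

Orientations are given as [roll, pitch, yaw] about the fixed x, y, z axes, in that order (R = Rz(yaw) Ry(pitch) Rx(roll)).
In Python, from cell import env gives the robot as it stands. The module is installed in compiled form; this text tells all that it offers.
- The arm moves only by the tool send_rows, never from a script. Its argument "targets" is a list that holds one entry, the list of rows, each a list of 6 numbers: the shift along the tool's x, y, z in mm, then the turn, a rotation vector about the tool's x, y, z in degrees. A call has exactly 10 rows; each row is the pose to reach, as a shift and turn from the pose commanded when the call began, along the tool's axes at that moment; what a row does not reach only later rows make up. A row lasts 1/10 s, in which the tool goes at most 50 mm and 8.59 degrees, less where a joint would pass 70% of its speed; a pose out of reach is approached as far as the arm can. A call with a gripper value outside its range is refused whole. "jaw" is the opening in per cent of the stroke, from 0 (shut) to 100 (fully open), set as the call begins (left out, the last holds). The fingers move at their own pace and stop on an object; "force" is the grip in N (left out, the last holds). Time passes only in rows, so rows that repeat a pose let the fingers close, or fill a call up. It gives the time, the measured TCP pose, the force and the opening at its end, in the units of the state.
- env.state(): the state, without advancing time (a new reading comes with each control period).
- env.snapshot(name): name is "scene" or "top" or "wrist"; returns (picture, depth): 384x512x3 uint8, red, green, blue; 384x512 float32, m along the optical axis (not along the pixel's ray), 0 where there is no reading.
- env.camera_params(name): a dict with "fx", "fy", "cx", "cy" (pixels), "xyz" and "orientation" of the camera in the world. Camera axes: x right, y up, looking along -z (the intrinsics and any distortion apply to the point x, -y, -z); pixel columns grow to the right and rows downward; lengths in m; the calibration is good to about 2 mm. A picture is of the moment at which its call begins: read the wrist's pose just before it. camera_params takes no time and is no camera call; for the wrist camera it gives the pose at the moment of the call.
- env.sign_off(): hands the job in, once; it reports no verdict.
Trained networks look in the newest picture that a camera, given by its name, has taken for a name from the list of things; names that differ only in an ending like _2 or _b are one class to them, and where a whole thing is asked for, a point or a joint stands for the part that bears it (a point fixed in the world has none). Each returns a list of dicts, best first, with "conf" (0 to 1); they miss things now and then, are a little off and sometimes report something else, mostly with a low value. They report only what shows in the picture. A call takes as long as a camera call.
- env.recognise(camera, name): "rect" ([left, top, right, bottom] in pixels, round what is visible of it).
- env.outline_of(camera, name): "pixels" (384x512 bool, what is visible of it) and "rect" ([left, top, right, bottom] in pixels, round what is visible of it).
The state is a dict: "time_s": time; "joint_pos": joint angles; "joint_vel": joint speeds; "joint_torque": joint torques, N m; "tool_pos": TCP position; "ee_rot": TCP orientation; "force": force on the tool from outside, world axes, zero at the start; "moment": the same for the moment, N m; "opening": finger opening in m.
Only numpy, scipy, OpenCV 4.12 (cv2) and the standard library are available. Lean on these libraries where they do the work, as an engineer would, in place of code of your own. Each camera call takes 0.05 s, during which the arm holds its last target.

## Working session

There is one attempt and no reset: what is moved stays moved. The work goes in short steps, Python scripts to look and compute and a tool call to move; the robot and the scene stay as the last step left them, time stands still between calls to the robot, and variables do not carry over. Pictures are saved under pics/ and viewed, and the job is handed in when it is done.

Besides the shell and the picture viewer there is one more tool, called after ">>>" as a command line: name --argument value ..., lists and objects as JSON in quotes. send_rows: Moves the arm, as the interface text tells. Its arguments: {"type":"object","properties":{"targets":{"type":"array"},"jaw":{"type":"number"},"force":{"type":"number"}},"required":["targets"]}

```bash
mkdir -p pics; ls
cat > h.py <<'E'
import numpy as np, cv2
from scipy.spatial.transform import Rotation as R
from cell import env
def snap(n,f):
    p,d=env.snapshot(n); cv2.imwrite('pics/'+f,cv2.cvtColor(p,cv2.COLOR_RGB2BGR)); np.save('pics/'+n+'_d.npy',d); return p,d
def cam(n):
    c=env.camera_params(n); return c
def Rc(c):
    o=c['orientation']; o=np.array(o,float)
    return R.from_euler('xyz',o).as_matrix() if o.size==3 else (R.from_quat(o).as_matrix() if o.size==4 else o.reshape(3,3))
def world(c,u,v,d):
    u=np.asarray(u,float);v=np.asarray(v,float);d=np.asarray(d,float)
    P=np.stack([(u-c['cx'])/c['fx']*d,-(v-c['cy'])/c['fy']*d,-d],-1)
    return P@Rc(c).T+np.array(c['xyz'])
def proj(c,P):
    q=(np.asarray(P,float)-np.array(c['xyz']))@Rc(c)
    return np.stack([c['cx']+c['fx']*q[...,0]/-q[...,2], c['cy']-c['fy']*q[...,1]/-q[...,2]],-1)
E
python3 - <<'E'
from h import *
for n in ['scene','top','wrist']:
    c=cam(n); print(n,c)
    snap(n,n+'0.png')
print(env.state())
for n in ['scene','top']:
  for t in ['chipper','fine_block','coarse_block','stand','lever_left','lever_right','salt_shaker','tin_small','spice_jar','lever_left_grip']:
    print(n,t,[(r['conf'],np.round(r['rect'])) for r in env.recognise(n,t)])
E
```

```text
pics
scene {'fx': 424.534760391797, 'fy': 424.534760391797, 'cx': 258.67151126216646, 'cy': 187.4760591114318, 'xyz': array([0.03603782, 0.52944535, 0.7766858 ]), 'orientation': array([ 0.84509128,  0.01100568, -2.32518926])}
top {'fx': 367.720055949144, 'fy': 367.720055949144, 'cx': 256.37410712790285, 'cy': 194.78477714379144, 'xyz': array([0.51262718, 0.04993508, 0.99573323]), 'orientation': array([ 0.05192427, -0.03045245, -1.58038692])}
wrist {'fx': 284.94259632585647, 'fy': 284.94259632585647, 'cx': 258.2740149038811, 'cy': 189.11064635233626, 'xyz': array([ 0.3046955 , -0.46321556,  0.37365239]), 'orientation': array([-2.89635459e-01,  6.78619019e-04, -1.12269684e+00])}
{'time_s': 0.15, 'joint_pos': array([-1.33731458e+00,  3.81047784e-01,  1.29801097e+00,  1.83803002e-05,
        1.46359815e+00, -2.15296871e-01]), 'joint_vel': array([-8.73760808e-04, -1.55283673e-03, -2.92390076e-03, -2.01246668e-03,
       -7.19177052e-05, -2.00189029e-04]), 'joint_torque': array([ 2.77510582e-03, -4.48621881e+01, -2.31345373e+01, -1.08738932e-04,
        3.81035206e-03,  5.83445100e-06]), '
[... 1100 characters left out ...]
 118., 360., 251.])), (0.27, array([111., 240., 176., 251.]))]
top fine_block [(0.78, array([111., 206., 178., 214.]))]
top coarse_block [(0.19, array([242., 117., 363., 254.]))]
top stand [(0.64, array([112., 193., 190., 261.]))]
top lever_left [(0.52, array([242., 215., 267., 225.]))]
top lever_right [(0.65, array([337., 198., 364., 208.]))]
top salt_shaker [(0.48, array([227., 258., 241., 274.])), (0.31, array([339., 201., 364., 209.]))]
top tin_small [(0.71, array([173., 128., 198., 155.])), (0.32, array([245., 215., 268., 228.]))]
top spice_jar [(0.82, array([223., 127., 240., 149.]))]
top lever_left_grip [(0.46, array([250., 217., 267., 225.])), (0.17, array([225., 125., 239., 150.]))]
```

View pics/scene0.png

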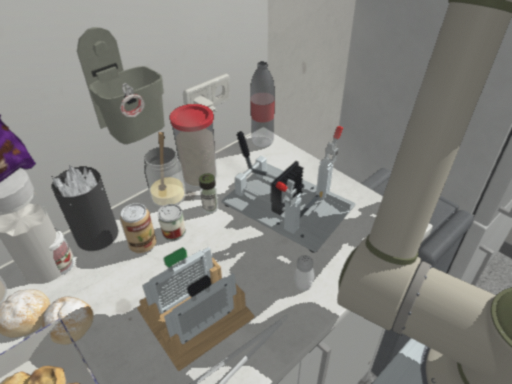

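View pics/top0.png

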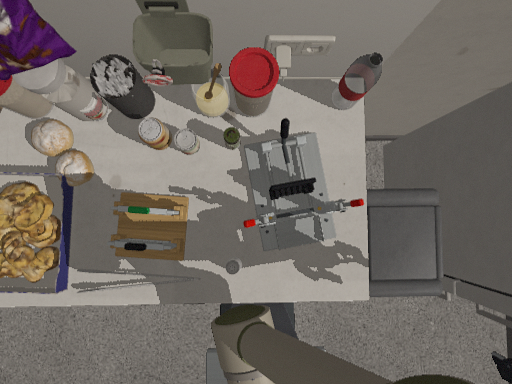

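View pics/wrist0.png

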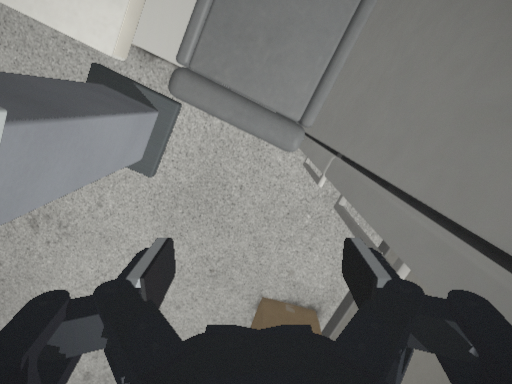

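The top view shows the fine block (green grip) near (138,210), the coarse block (black grip) near (135,247), and the chipper with red sleeves at (250,223) and (357,203), its pusher pointing image-up (+x). Next I'll measure these from depth.

```bash
cat > m1.py <<'E'
from h import *
for n in ['top','scene']:
    c=cam(n); p,d=snap(n,n+'1.png')
    hsv=cv2.cvtColor(p,cv2.COLOR_RGB2HSV)
    v,u=np.mgrid[0:384,0:512]
    W=world(c,u,v,d); ok=d>0
    np.save('pics/W_'+n+'.npy',W)
    print(n,'table z',np.median(W[...,2][ok&(abs(W[...,2])<.02)]), 'dep zeros',(~ok).mean())
    g=(hsv[...,0]>50)&(hsv[...,0]<90)&(hsv[...,1]>120)&ok&(W[...,2]>.1)&(W[...,2]<.2)
    r=((hsv[...,0]<6)|(hsv[...,0]>174))&(hsv[...,1]>170)&ok&(W[...,2]>.13)&(W[...,2]<.26)&(W[...,0]<.6)
    for nm,m in [('green',g),('red',r)]:
        k,l,st,ce=cv2.connectedComponentsWithStats(m.astype(np.uint8))
        for i in range(1,k):
            if st[i,4]<6: continue
            P=W[l==i]; print(nm,st[i],np.round(P.mean(0),4),np.round(np.percentile(P,[5,95],axis=0),3).tolist())
            e,V=np.linalg.eigh(np.cov(P.T)); print('   axis',V[:,2].round(3),np.sqrt(e).round(4))
E
python3 m1.py
python3 - <<'E'
import cv2
a=cv2.imread('pics/top1.png'); 
cv2.imwrite('pics/c1.png',cv2.resize(a[115:260,235:375],None,fx=4,fy=4,interpolation=cv2.INTER_CUBIC))
cv2.imwrite('pics/c2.png',cv2.resize(a[180:280,100:250],None,fx=5,fy=5,interpolation=cv2.INTER_CUBIC))
a=cv2.imread('pics/scene1.png'); 
cv2.imwrite('pics/c3.png',cv2.resize(a[115:260,215:375],None,fx=4,fy=4,interpolation=cv2.INTER_CUBIC))
E
```

```text
top table z -0.00045966970186550604 dep zeros 0.004023234049479167
green [128 206  21   8 125] [0.5246 0.2926 0.1526] [[0.519, 0.273, 0.148], [0.531, 0.313, 0.155]]
   axis [-0.08  -0.994 -0.068] [0.0023 0.004  0.0132]
red [350 199  14   8  72] [ 0.535  -0.1941  0.1977] [[0.53, -0.203, 0.185], [0.541, -0.186, 0.207]]
   axis [-0.122  0.595 -0.794] [0.0018 0.0037 0.0092]
red [244 219  12   8  69] [0.4933 0.0413 0.1944] [[0.487, 0.031, 0.183], [0.499, 0.053, 0.202]]
   axis [-0.125  0.732  0.67 ] [0.0022 0.0039 0.0092]
scene table z -0.0004055604447889549 dep zeros 0.0040435791015625
green [165 249  21  17 178] [0.5214 0.2984 0.1498] [[0.518, 0.281, 0.141], [0.527, 0.316, 0.155]]
   axis [-0.075 -0.997 -0.023] [0.0021 0.005  0.0115]
red [277 182   9   8  49] [0.4893 0.0492 0.1964] [[0.485, 0.042, 0.187], [0.496, 0.055, 0.201]]
   axis [-0.406 -0.588 -0.7  ] [0.0028 0.0036 0.0061]
```

View pics/c1.png

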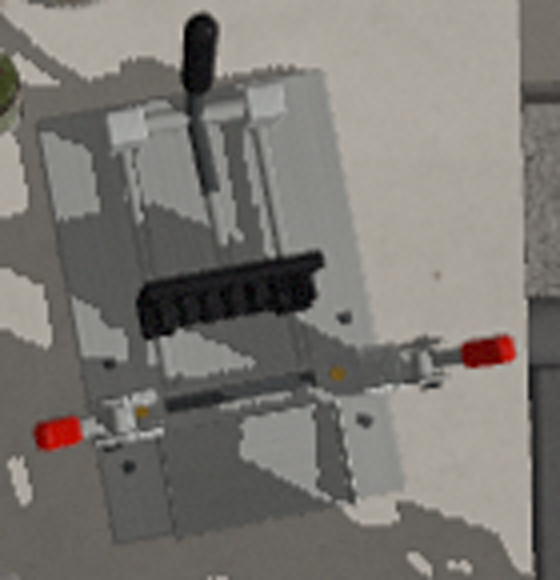

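View pics/c2.png

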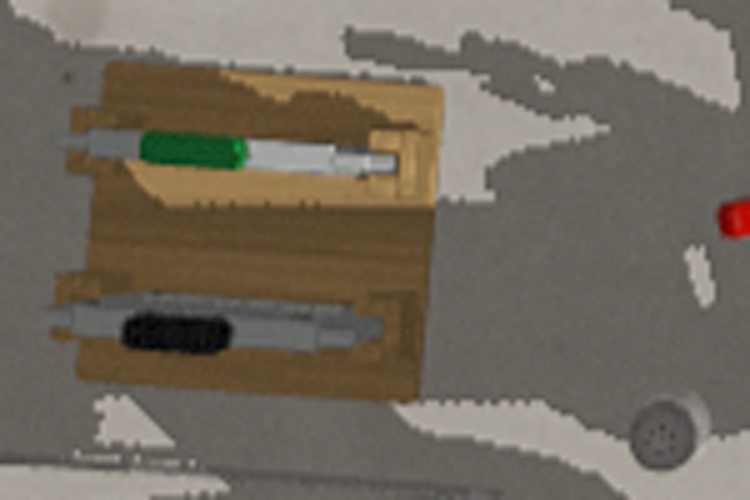

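View pics/c3.png

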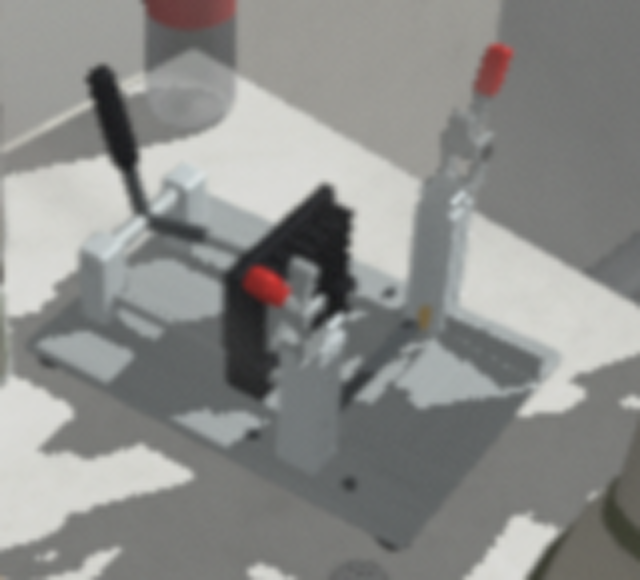

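```bash
cat >> h.py <<'E'
def rel(pos,yaw,st=None,tilt=None):
    """rel shift mm & rotvec deg in tool frame to reach world TCP pos with tool down at yaw (rad)"""
    st=st or env.state(); R0=R.from_euler('xyz',st['ee_rot'])
    R1=R.from_euler('xyz',[np.pi,0,yaw]) if tilt is None else tilt
    return np.round(R0.inv().apply(np.array(pos)-st['tool_pos'])*1000,1), np.round((R0.inv()*R1).as_rotvec(degrees=True),2)
E
python3 - <<'E'
from h import *
print(rel([.52,-.125,.27],1.745))
E
```

```text
(array([ 414.3, -211.7,  -73.5]), array([ -0.  ,   0.  , -74.27]))
```

>>> send_rows --targets '[[[35,-18,-30,0,0,-7],[80,-42,-60,0,0,-15],[125,-64,-73,0,0,-23],[170,-87,-73,0,0,-31],[215,-110,-73,0,0,-39],[260,-133,-73,0,0,-47],[303,-155,-73,0,0,-55],[345,-176,-73,0,0,-63],[385,-197,-73,0,0,-70],[414,-212,-73,0,0,-74.3]]]' --jaw 100 --force 60

```text
time_s: 2.25
tool_pos: [0.5209, -0.1222, 0.2696]
ee_rot: [3.141, -0.0, 1.752]
force: [-0.2, 0.2, -0.5]
opening: 0.0854
```

Run:
```python
from h import *
s=env.state(); print(s['time_s'],s['tool_pos'],s['ee_rot'],abs(s['joint_vel']).max())
c=cam('wrist'); print(c)
p,d=snap('wrist','w1.png'); import pickle; pickle.dump((s,c,p,d),open('pics/w1.pkl','wb'))
cv2.imwrite('pics/w1d.png',cv2.resize(cv2.imread('pics/w1.png'),None,fx=1.5,fy=1.5))
```

```text
2.25 [ 0.5209022  -0.12221169  0.26960726] [ 3.14116439e+00 -9.41922623e-05  1.75181220e+00] 0.6385546668883345
{'fx': 284.94259632585647, 'fy': 284.94259632585647, 'cx': 258.2740149038811, 'cy': 189.11064635233626, 'xyz': array([ 0.50817272, -0.0499415 ,  0.44726042]), 'orientation': array([-0.29054288, -0.00080955,  0.18036764])}
```

View pics/w1d.png

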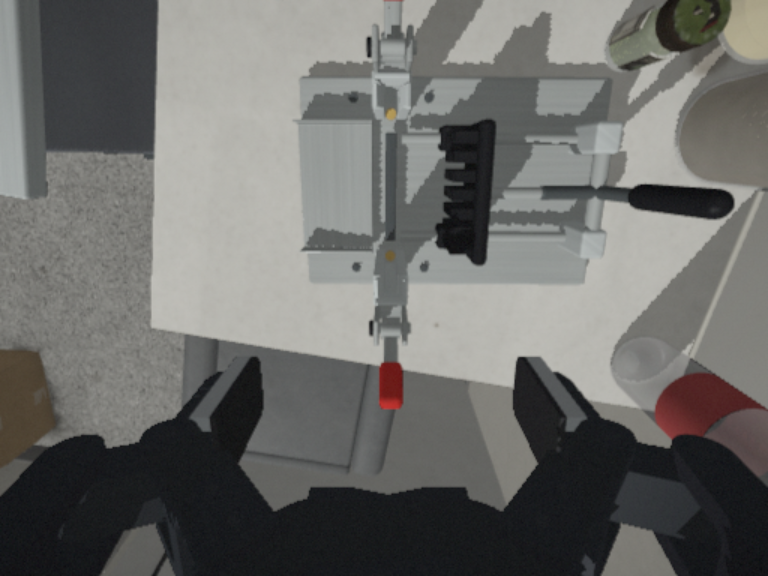

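The wrist view shows the guides in line at column ≈391 (of 768), with the left guide top at row ~85, the right at ~290 and the right red sleeve at (390,385). I'll retake it settled and fit the chipper pose.

Run:
```python
from h import *
import pickle
s=env.state(); c=cam('wrist'); p,d=snap('wrist','w2.png'); pickle.dump((s,c,p,d),open('pics/w2.pkl','wb'))
print(s['time_s'],s['tool_pos'],abs(s['joint_vel']).max())
a=cv2.imread('pics/w2.png')
cv2.imwrite('pics/w2c.png',cv2.resize(a[0:280,190:330],None,fx=4,fy=4,interpolation=cv2.INTER_CUBIC)[:600])
cv2.imwrite('pics/w2e.png',cv2.resize(a[140:280,190:330],None,fx=4,fy=4,interpolation=cv2.INTER_CUBIC))
v,u=np.mgrid[0:384,0:512]; W=world(c,u,v,d)
Z=W[...,2]
print('table',np.median(Z[abs(Z)<.015]))
# chipper base edges / tops
for row in range(0,280,8):
    print(row,' '.join('%3d'%(Z[row,x]*1000) for x in range(236,290,3)))
```

```text
2.3 [ 0.52262007 -0.11926408  0.26934525] 0.08840552021813401
table 0.00045970918513280057
0   1   0   0   0   0   1 184 184 182 185 182 181   1   0   1   0   2   0
8   0   0   1   0   0   0   1 176 174 176 173   0  -1   0  -1   0   0   0
16   2   0   0   0   1   0   0 171 168 169   0   0   1   0   0   0   0   0
24   0   0   0   0 160   0   0 164 163 163   0   0 160   0   0   0   1   2
32   0   0   0 156 159 153 180 180 179 180 180 154 160 153   0   0   0   0
40   0  -1  -1 153 160 135 177 177 178 177 177 159 160 447   0   0   0   0
48  -1   0   0   0 138 132 125 126 125 126 127 139   0   0   0   0   2   0
56  16  19  19  18 126 127 127 127 128 129 128 127 119  17  17  19  17  18
64  17  19  18  19 130 128 118  86  86  85 123 130 118  18  18  18  15  18
72  19  19  17  18 128 127 118  18  19  39 122 130 117  17  19  18  19  19
80  18  17  19  18  18  54  54  32  31  43  55  55  18  18  17  17  18  19
88  28  30  30  31  17  18  17  18  16  19  17  18  17  18  19  18  17  18
96  30  31  33  29  19  19  17  36  36  16  18  38  39  39  39  41  40  41
104  29  30  32  30  18  18  17  36 
[... 979 characters left out ...]
 126 126 126 126 133   0   1   0   0   0   0   0
216   1   1   0 150 158   0 153 153 153 153 156 158   0   0   1   0   1   1
224   1   0   0 156 161 153 178 179 178 178 159 160   0   0   0   1   0   0
232   2  -1   0   0 160   0 166 166 169   0 160   1   0   0   0   2   1   0
240   0   2   0   0   1   1 175 176 176   1   0   1   0   0   0   0   1   1
248 -133 -135 -135 -150 -141 186 186 188 188 187   0   0   1   0   1   0   0   0
256 -133 -132 -158 -145 -141 194 195 195 195 195 -659 -661 -667 -672 -670 -678 -687 -686
264 -132 -134 -148 -141 -139 201 203 202 203 202 -591 -598 -599 -603 -605 -610 -616 -617
272 -133 -155 -143 -140 -139 204 207 207 206 207 -531 -534 -537 -540 -543 -552 -554 -557
```

View pics/w2c.png

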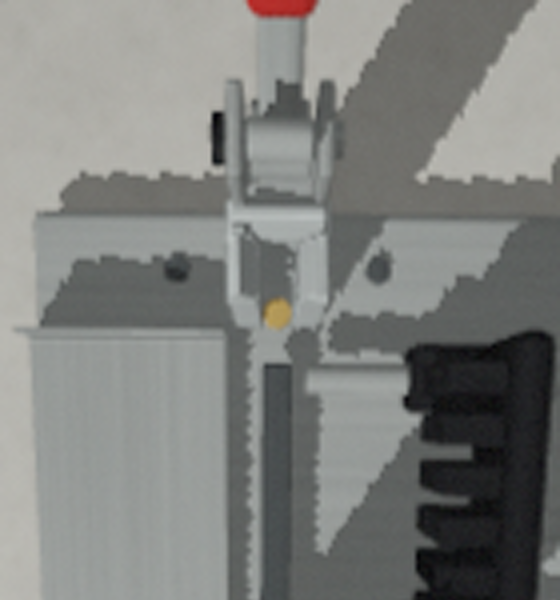

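View pics/w2e.png

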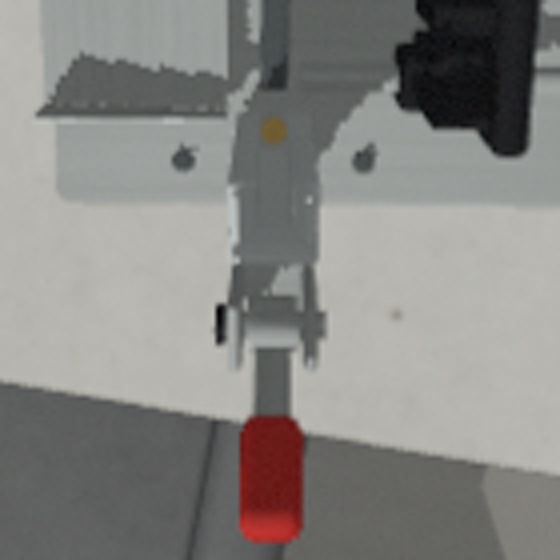

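Run:
```python
from h import *
import pickle
s,c,p,d=pickle.load(open('pics/w2.pkl','rb'))
v,u=np.mgrid[0:384,0:512]; W=world(c,u,v,d); Z=W[...,2]
L=[];Rr=[]
for col in list(range(205,232,4))+list(range(285,330,5)):
    m=(abs(Z[:,col]-.018)<.006)
    r=np.where(m[:230])[0]
    # edges
    def pt(row): return world(c,col,row,(.018-0) and d[int(round(row)),col])
    t,b=r.min(),r.max()
    L.append(world(c,col,t-.5,np.median(d[t:t+4,col]))[:3]); Rr.append(world(c,col,b+.5,np.median(d[b-3:b+1,col])))
L=np.array(L);Rr=np.array(Rr)
for A in (L,Rr):
    k=np.polyfit(A[:,0],A[:,1],1); res=A[:,1]-np.polyval(k,A[:,0]); 
    k=np.polyfit(A[abs(res)<.003,0],A[abs(res)<.003,1],1)
    print('edge y at x=.514',np.polyval(k,.514),'yaw',np.degrees(np.arctan(k[0])),np.round(res*1000,1), A[0].round(3))
# bed strip
B=[]
for row in range(94,160):
    m=np.where((abs(Z[row,225:290]-.036)<.004))[0]+225
    m=m[(m>250)&(m<268)]
    if len(m)>4: B.append(world(c,(m.min()+m.max())/2,row,np.median(d[row,m])))
B=np.array(B);k=np.polyfit(B[:,1],B[:,0],1);print('bed',len(B),'x at y=-.076',np.polyval(k,-.076),'slope',k[0],'yaw',-np.degrees(np.arctan(k[0])))
# everything tall symmetrical: rows of guides
for rng,zl,zh in [((44,76),.10,.135),((190,212),.10,.135),((236,275),.165,.215),((0,22),.165,.215)]:
    C=[]
    for row in range(*rng):
        m=np.where((Z[row,238:285]>zl)&(Z[row,238:285]<zh))[0]+238
        if len(m)>6: 
            q=world(c,(m.min()+m.max())/2,row,np.median(d[row,m])); C.append([*q,len(m)])
    C=np.array(C); print(rng,np.round(np.median(C,0),4),np.round(C[:,0].std(),4))
```

```text
edge y at x=.514 0.022479941729374564 yaw 10.12318315396871 [-0.1 -0.   0.   0.   0.1  0.2  0.1 -0.5 -0.3 -0.1 -0.1 -0.   0.1  0.2
  0.2  0.2] [0.425 0.007 0.017]
edge y at x=.514 -0.1786796068453234 yaw 9.86369665233914 [ 0.9 -0.3 -0.2 -0.1 -0.  -0.1  0.2 -0.4 -0.3 -0.3  0.2 -0.   0.1  0.
  0.2  0.4] [ 0.452 -0.189  0.018]
bed 66 x at y=-.076 0.516214271774534 slope -0.1707340532461174 yaw 9.68891716510888
(44, 76) [ 5.029e-01 -2.900e-03  1.266e-01  1.800e+01] 0.0015
(190, 212) [ 0.53   -0.1555  0.1264 22.5   ] 0.0014
(236, 275) [ 0.5356 -0.1885  0.1943 16.    ] 0.0011
(0, 22) [ 0.4973  0.0276  0.1737 11.    ] 0.0006
```

Chipper fit: guide centre (0.516, -0.078), yaw ≈10.0°. The bed, guides, levers and base edges all agree. Now the stand view.

Run:
```python
from h import *
print(env.state()['tool_pos'],env.state()['ee_rot'],rel([.51,.215,.26],1.50))
```

```text
[ 0.52129424 -0.12159414  0.26928322] [ 3.14120353e+00 -6.94480279e-04  1.75240013e+00] (array([333.1,  49.7,   9.5]), array([ 0.02, -0.04, 14.46]))
```

>>> send_rows --targets '[[[25,3,0,0,0,1],[68,8,1,0,0,3],[115,15,2,0,0,5],[162,22,4,0,0,7],[209,29,6,0,0,9],[255,36,8,0,0,11],[295,43,9,0,0,13],[322,48,9,0,0,14],[333,50,9,0,0,14.5],[333,50,9,0,0,14.5]]]' --jaw 65

```text
time_s: 3.35
tool_pos: [0.5109, 0.212, 0.2604]
ee_rot: [-3.141, 0.0, 1.493]
force: [0.8, -0.4, -0.6]
opening: 0.0555
```

Run:
```python
from h import *
import pickle
s=env.state(); c=cam('wrist'); p,d=snap('wrist','w3.png'); pickle.dump((s,c,p,d),open('pics/w3.pkl','wb'))
print(s['time_s'],s['tool_pos'],s['ee_rot'],abs(s['joint_vel']).max())
a=cv2.imread('pics/w3.png'); cv2.imwrite('pics/w3d.png',cv2.resize(a,None,fx=1.5,fy=1.5))
hsv=cv2.cvtColor(p,cv2.COLOR_RGB2HSV)
v,u=np.mgrid[0:384,0:512]; W=world(c,u,v,d); Z=W[...,2]
g=(hsv[...,0]>50)&(hsv[...,0]<90)&(hsv[...,1]>120)&(Z>.1)&(Z<.2)
P=W[g]; t=P[P[:,2]>P[:,2].max()-.006]; print(len(P),'ztop',np.percentile(P[:,2],[5,50,95]),'ext',np.percentile(t,[1,50,99],axis=0).round(4).tolist())
# rect
r=cv2.minAreaRect((t[:,:2]*1000).astype(np.float32)); print(r)
# block shoulders: z ~.117
m=(abs(Z-.117)<.005)&(W[...,0]>.49)&(W[...,0]<.56)&(W[...,1]>.18)
Q=W[m]; print(len(Q)); r=cv2.minAreaRect((Q[:,:2]*1000).astype(np.float32)); print(r,np.polyfit(Q[:,1],Q[:,0],1), np.percentile(Q,[1,50,99],axis=0).round(4).tolist())
```

```text
3.35 [0.51094471 0.21204829 0.26038127] [-3.14145683e+00  2.06036488e-04  1.49347906e+00] 0.04186630407065418
728 ztop [0.15277983 0.15475723 0.15617796] ext [[0.5185, 0.276, 0.152], [0.5263, 0.2976, 0.1548], [0.5338, 0.3186, 0.1568]]
((526.2139282226562, 297.2176208496094), (44.040321350097656, 14.533233642578125), 84.91024780273438)
1109
((526.6968994140625, 297.39459228515625), (148.18943786621094, 14.764297485351562), 85.10448455810547) [0.08471263 0.50128046] [[0.5161, 0.2248, 0.1133], [0.5271, 0.3273, 0.1172], [0.5371, 0.3696, 0.119]]
```

View pics/w3d.png

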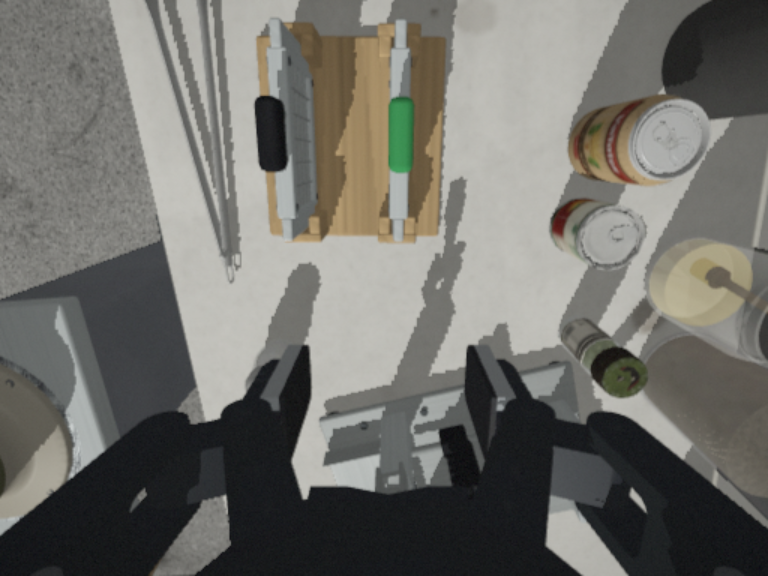

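Wrist view: green grip at (400,135)/1.5, centre (0.5265, 0.2973), yaw -5°, measured sizes matching the given ones; the coarse block is at (270,135)/1.5. Going to grasp.

Run:
```python
from h import *
print(env.grip_point_offset,rel([.5265,.2973,.125],np.radians(85)))
```

```text
0.0187 (array([ 87.2,   8.7, 135.4]), array([-0.  ,  0.03,  0.52]))
```

>>> send_rows --targets '[[[20,2,10,0,0,0.5],[50,5,30,0,0,0.5],[75,8,55,0,0,0.5],[87,8.7,75,0,0,0.5],[87,8.7,90,0,0,0.5],[87,8.7,95,0,0,0.5],[87,8.7,95,0,0,0.5],[87,8.7,95,0,0,0.5],[87,8.7,95,0,0,0.5],[87,8.7,95,0,0,0.5]]]'

```text
time_s: 4.4
tool_pos: [0.5267, 0.2976, 0.1663]
ee_rot: [3.14, -0.0, 1.484]
force: [1.1, 0.3, 1.0]
opening: 0.0556
```

Run:
```python
from h import *
import pickle
print(env.state()['tool_pos'],env.state()['ee_rot'],env.state()['opening'],rel([.5265,.2973,.125],np.radians(85)))
s=env.state(); c=cam('wrist'); p,d=snap('wrist','w4.png'); pickle.dump((s,c,p,d),open('pics/w4.pkl','wb'))
hsv=cv2.cvtColor(p,cv2.COLOR_RGB2HSV)
v,u=np.mgrid[0:384,0:512]; W=world(c,u,v,d); Z=W[...,2]
g=(hsv[...,0]>50)&(hsv[...,0]<90)&(hsv[...,1]>120)&(Z>.1)&(Z<.2)
P=W[g]; t=P[P[:,2]>.150]; print(len(P),np.median(P[:,2]))
print(cv2.minAreaRect((t[:,:2]*1000).astype(np.float32)))
```

```text
[0.52674693 0.29761391 0.16631812] [ 3.14035112e+00 -4.81421052e-04  1.48354515e+00] 0.055559208898074974 (array([-0.4, -0.3, 41.3]), array([ 0.07, -0.03,  0.  ]))
1256 0.1546662765636836
((526.2159423828125, 298.3352966308594), (43.45323944091797, 14.787511825561523), 85.41471099853516)
```

View pics/w4.png

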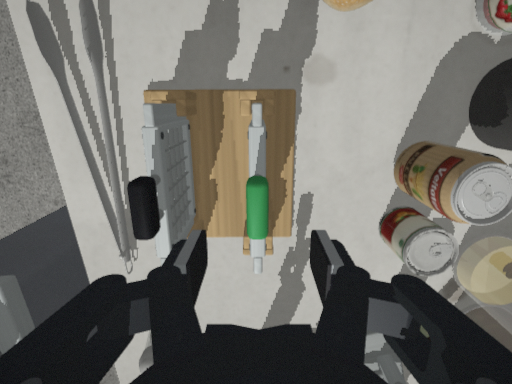

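Grip at (258,207) lies midway between the fingers (~196 and ~322). Descending and closing.

>>> send_rows --targets '[[[-0.4,-0.3,10,0,0,0],[-0.4,-0.3,24,0,0,0],[-0.4,-0.3,35,0,0,0],[-0.4,-0.3,41,0,0,0],[-0.4,-0.3,41,0,0,0],[-0.4,-0.3,41,0,0,0],[-0.4,-0.3,41,0,0,0],[-0.4,-0.3,41,0,0,0],[-0.4,-0.3,41,0,0,0],[-0.4,-0.3,41,0,0,0]]]'

```text
time_s: 5.45
tool_pos: [0.5262, 0.2974, 0.1247]
ee_rot: [3.141, -0.0, 1.484]
force: [0.5, -0.7, 0.3]
opening: 0.0556
```

>>> send_rows --targets '[[[0,0,0,0,0,0],[0,0,0,0,0,0],[0,0,0,0,0,0],[0,0,0,0,0,0],[0,0,0,0,0,0],[0,0,0,0,0,0],[0,0,0,0,0,0],[0,0,0,0,0,0],[0,0,0,0,0,0],[0,0,0,0,0,0]]]' --jaw 0 --force 60

```text
time_s: 6.45
tool_pos: [0.5261, 0.2974, 0.1245]
ee_rot: [3.142, 0.0, 1.484]
force: [0.5, 0.5, -0.4]
opening: 0.0005
```

Run:
```python
from h import *
print(env.state()['opening'])
snap('wrist','w5.png'); snap('scene','s5.png')
a=cv2.imread('pics/s5.png'); cv2.imwrite('pics/s5c.png',cv2.resize(a[200:360,120:300],None,fx=4,fy=4)[:600])
```

```text
0.0005336802159397625
```

View pics/w5.png

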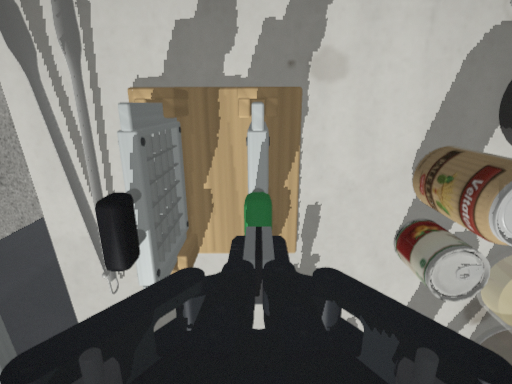

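View pics/s5c.png

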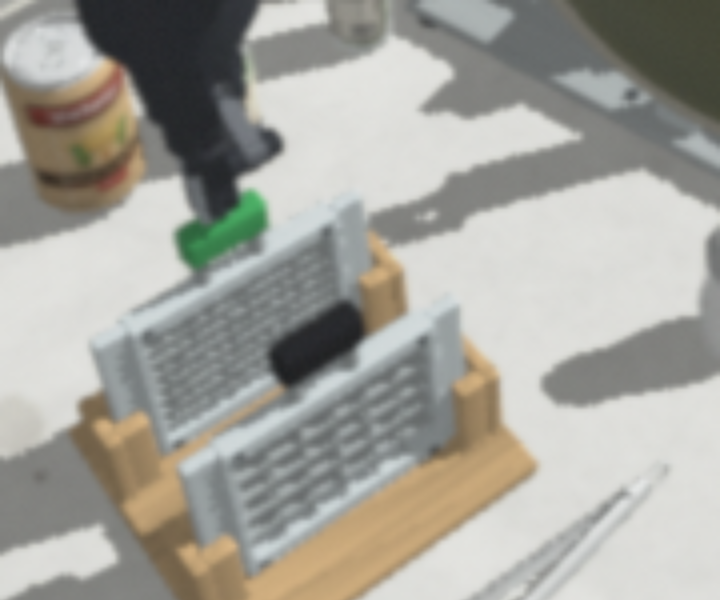

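Run:
```python
from h import *
a=cv2.imread('pics/w5.png'); cv2.imwrite('pics/w5c.png',cv2.resize(a[180:330,190:340],None,fx=4,fy=4))
d=np.load('pics/wrist_d.npy'); c=cam('wrist')
v,u=np.mgrid[0:384,0:512]; Z=world(c,u,v,d)[...,2]
for r in range(190,310,6): print(r,' '.join('%4d'%(Z[r,x]*1000) for x in range(222,300,4)))
```

```text
190   13   10   12   10   12   13  302  116  119  123  119  117   13   13   12   12   12   12   12   10
196   13   13   13   13   13   12   13  145  147  146  146  144   12   13   11   12   11   12   10    9
202   14   12   12   12   12   11  151  152  153  153  153  152  151   11   12   13   11   11   12    0
208   12   11   11   13   12   13  154  156  154  155  155  153  153   12   10   12   12   13   13    0
214   11   12   12   13   11   11  153  155  154  156  155  155  152   12   12   12   11   13   12    0
220   12   12   12   12   13   11  152  154  155  154  155  153  153   13   12   12   13   12   11    1
226   12   12   12   11   12   12  153  155  155  155  155  154  152   12   11   12   13   12   13    0
232   13   12   12   13   12   11  170  169  171  170  169  170  170   12   12   11   11   12   14    0
238   13   12   11  169  168  169  176  177  176  176  177  177  177  169  169  168   13   12   11    0
244   12   11   12  174  175  175  183  183  183  182  183  183  182  175  175  175  175   12   11    1
250   11   11  181  181  181  182  187  188  188  188  188  
[... 279 characters left out ...]
7  205  205  205  197  197  196  205  205  205  206  208  206  205  204    0
274  208  209  209  208  209  208  209  209  200  198  196  208  209  208  210  209  208  208  208  202
280  212  212  213  212  212  213  213  213  206  196  197  213  212  213  212  212  212  212  212  212
286  217  216  215  216  216  215  216  215  205  197  196  212  216  215  216  216  216  216  216  217
292  226  226  226  225  226  227  226  215  205  198  197  207  223  226  227  226  225  225  225  226
298  229  229  229  229  229  228  226  208  205  197  197  207  224  229  228  229  229  228  229  228
304  231  231  231  231  232  231  226  208  205  197  196  207  224  231  232  232  232  231  231  231
```

View pics/w5c.png

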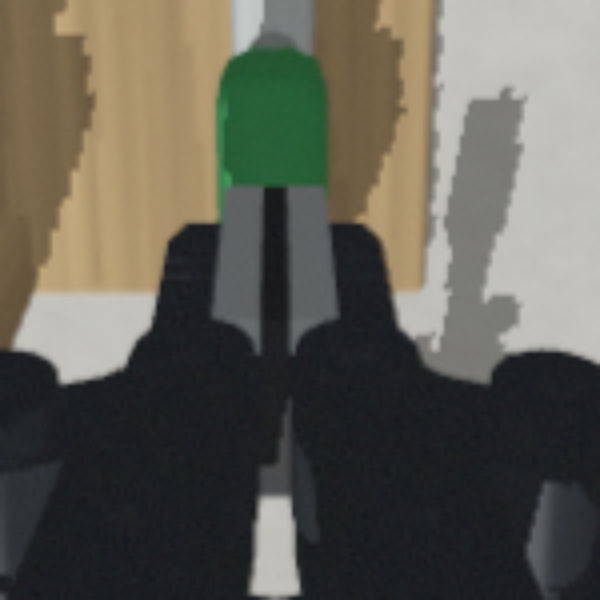

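Run:
```python
from h import *
import pickle
for f in ['w2','w3','w4']:
    s,c,p,d=pickle.load(open(f'pics/{f}.pkl','rb'))
    v,u=np.mgrid[0:384,0:512]; W=world(c,u,v,d)
    Rt=R.from_euler('xyz',s['ee_rot'])
    T=Rt.inv().apply((W-s['tool_pos']).reshape(-1,3)).reshape(384,512,3)*1000
    m=(d>0)&(d<.178)&(v<300)
    print(f,s['tool_pos'],s['opening'],'dmax near',T[m][:,2].max(), 'depth at fingertip')
    for col in range(130,210,8):
        r=np.where(m[:,col])[0]
        if len(r): print(col,r.min(),T[r.min(),col].round(0),end=' ')
    print()
c=cam('scene'); d=np.load('pics/scene_d.npy'); p=cv2.imread('pics/s5.png')
v,u=np.mgrid[0:384,0:512]; W=world(c,u,v,d)
s=env.state();T=R.from_euler('xyz',s['ee_rot']).inv().apply((W-s['tool_pos']).reshape(-1,3)).reshape(384,512,3)*1000
for r in range(215,275,4): print(r,[tuple(T[r,x].round(0).astype(int)) for x in range(160,192,4)])
```

```text
w2 [ 0.52262007 -0.11926408  0.26934525] 0.08520899784063499 dmax near -47.44016265161655 depth at fingertip
130 262 [  7. -55. -68.] 138 253 [  8. -55. -60.] 146 248 [  7. -53. -55.] 154 242 [ 12. -48. -57.] 162 238 [ 11. -47. -51.] 170 238 [ 11. -42. -53.] 
w3 [0.51094471 0.21204829 0.26038127] 0.05552722958540895 dmax near -38.6032824317734 depth at fingertip
130 283 [  7. -49. -83.] 138 281 [  8. -46. -82.] 146 279 [  7. -44. -80.] 154 269 [ 13. -40. -81.] 162 265 [  7. -41. -69.] 170 252 [  8. -41. -59.] 178 242 [  8. -40. -49.] 186 240 [  7. -36. -46.] 194 230 [ 11. -33. -43.] 202 230 [ 11. -29. -43.] 
w4 [0.52674693 0.29761391 0.16631812] 0.055559208898074974 dmax near -38.66005149010304 depth at fingertip
130 283 [  8. -49. -84.] 138 281 [  8. -46. -82.] 146 279 [  7. -44. -80.] 154 269 [ 13. -40. -82.] 162 265 [  7. -41. -70.] 170 252 [  7. -41. -59.] 178 242 [  8. -40. -49.] 186 240 [  7. -36. -47.] 194 230 [ 12. -33. -44.] 202 230 [ 11. -29. -43.] 
215 [(np.int64(20), np.int64(-32), np.int64(-171)), (np.int64(14), np.int64(-33), np.int64(-168)), (np.int64(9), np.int64(-35)
[... 4763 characters left out ...]
64(-2), np.int64(113), np.int64(126)), (np.int64(-9), np.int64(105), np.int64(124)), (np.int64(19), np.int64(-4), np.int64(-8)), (np.int64(10), np.int64(-2), np.int64(1)), (np.int64(2), np.int64(-1), np.int64(8)), (np.int64(-4), np.int64(-5), np.int64(10)), (np.int64(-12), np.int64(-6), np.int64(14)), (np.int64(-23), np.int64(1), np.int64(30))]
271 [(np.int64(3), np.int64(102), np.int64(125)), (np.int64(25), np.int64(5), np.int64(8)), (np.int64(19), np.int64(1), np.int64(9)), (np.int64(13), np.int64(-3), np.int64(10)), (np.int64(6), np.int64(-5), np.int64(14)), (np.int64(-5), np.int64(2), np.int64(30)), (np.int64(-11), np.int64(-3), np.int64(30)), (np.int64(-20), np.int64(-1), np.int64(39))]
```

Run:
```python
from h import *
import pickle
for f in ['w2','w3','w4','w5']:
    if f=='w5':
        s=env.state();c=cam('wrist');d=np.load('pics/wrist_d.npy')
    else: s,c,p,d=pickle.load(open(f'pics/{f}.pkl','rb'))
    v,u=np.mgrid[0:384,0:512]; W=world(c,u,v,d)
    Rt=R.from_euler('xyz',s['ee_rot'])
    T=Rt.inv().apply((W-s['tool_pos']).reshape(-1,3)).reshape(384,512,3)*1000
    cols=range(160,212,4) if f!='w5' else range(234,284,4)
    for col in cols:
        r=[i for i in range(200,300) if abs(T[i,col,0]-5)<12 and T[i,col,2]<20 and abs(T[i,col,1])<60 and T[i,col,2]<-25]
        if r: print(f,col,r[0],T[r[0],col].round(0),d[r[0],col].round(3))
```

```text
w2 160 238 [ 11. -47. -53.] 0.138
w2 164 238 [ 11. -45. -52.] 0.138
w2 168 238 [ 11. -43. -52.] 0.138
w2 172 239 [  9. -42. -49.] 0.142
w3 160 267 [ 13. -38. -80.] 0.111
w3 164 262 [  7. -41. -67.] 0.125
w3 168 255 [  7. -41. -61.] 0.131
w3 172 249 [  7. -41. -55.] 0.136
w3 176 243 [  8. -40. -50.] 0.141
w3 180 241 [  8. -39. -48.] 0.143
w3 184 240 [  8. -37. -47.] 0.144
w3 188 237 [ 11. -34. -50.] 0.141
w3 192 230 [ 11. -34. -43.] 0.147
w3 196 230 [ 11. -32. -42.] 0.148
w3 200 230 [ 11. -30. -43.] 0.147
w3 204 230 [ 11. -28. -42.] 0.148
w4 160 267 [ 13. -38. -80.] 0.111
w4 164 262 [  8. -40. -68.] 0.123
w4 168 255 [  7. -41. -61.] 0.131
w4 172 249 [  7. -41. -56.] 0.135
w4 176 243 [  8. -40. -50.] 0.141
w4 180 241 [  8. -39. -49.] 0.142
w4 184 240 [  7. -37. -46.] 0.145
w4 188 237 [ 12. -34. -52.] 0.138
w4 192 230 [ 11. -34. -42.] 0.147
w4 196 230 [ 11. -32. -43.] 0.147
w4 200 230 [ 11. -30. -43.] 0.147
w4 204 230 [ 12. -27. -44.] 0.146
w5 234 238 [  8. -12. -45.] 0.146
w5 238 236 [  8. -10. -42.] 0.148
w5 242 236 [  7.  -8. -42.] 0.149
w5 246 211 [ 17.  -6. -29.] 0.158
w5 250 211 [ 17.  -4. -30.] 0.158
w5 254 211 [ 17.  -2. -30.] 0.158
w5 258 212 [ 16.   0. -31.] 0.157
w5 262 212 [ 16.   2. -31.] 0.157
w5 266 211 [ 17.   5. -30.] 0.158
w5 270 211 [ 16.   7. -28.] 0.16
w5 274 236 [  7.   9. -42.] 0.149
w5 278 236 [  8.  11. -43.] 0.148
w5 282 237 [  8.  13. -44.] 0.147
```

The fingers shut on nothing: real fingertips measure ~40 mm short of the reported TCP, in every wrist image (pads' end at tool z ≈ -39 shut, -43 at 55 mm). The camera agrees with the table and block heights, so I'll treat the TCP as 40 mm past the fingers. I'll reopen and go 40 mm lower.

>>> send_rows --targets '[[[0,0,0,0,0,0],[0,0,0,0,0,0],[0,0,0,0,0,0],[0,0,0,0,0,0],[0,0,0,0,0,0],[0,0,0,0,0,0],[0,0,6,0,0,0],[0,0,14,0,0,0],[0,0,20,0,0,0],[0,0,24,0,0,0]]]' --jaw 65

```text
time_s: 7.55
tool_pos: [0.5258, 0.2973, 0.0995]
ee_rot: [-3.14, 0.001, 1.484]
force: [-0.0, -0.1, -0.3]
opening: 0.0553
```

>>> send_rows --targets '[[[0,0,3,0,0,0],[0,0,8,0,0,0],[0,0,12,0,0,0],[0,0,15,0,0,0],[0,0,16,0,0,0],[0,0,16,0,0,0],[0,0,16,0,0,0],[0,0,16,0,0,0],[0,0,16,0,0,0],[0,0,16,0,0,0]]]'

```text
time_s: 8.55
tool_pos: [0.5262, 0.2974, 0.0846]
ee_rot: [3.141, -0.0, 1.484]
force: [0.1, -0.6, -0.6]
opening: 0.0554
```

Run:
```python
from h import *
import pickle
s=env.state(); c=cam('wrist'); p,d=snap('wrist','w6.png'); print(s['time_s'],s['tool_pos'],s['force'],s['opening'])
v,u=np.mgrid[0:384,0:512]; W=world(c,u,v,d)
for r in (226,230,234,240): print(r,[int(W[r,x,2]*1000) for x in range(186,330,8)])
```

```text
8.55 [0.52615324 0.29743245 0.08460273] [ 0.06680621 -0.60917279 -0.5754256 ] 0.0553612941582757
226 [12, 11, 13, 12, 11, 12, 12, 142, 149, 148, 148, 138, 12, 12, 12, 0, 0, 0]
230 [12, 127, 128, 11, 11, 12, 13, 147, 151, 153, 151, 145, 11, 13, 12, 0, 128, 127]
234 [12, 133, 133, 12, 12, 11, 12, 151, 153, 153, 152, 150, 12, 14, 12, 0, 131, 132]
240 [132, 138, 135, 13, 13, 12, 11, 153, 155, 155, 154, 152, 13, 12, 13, 0, 132, 139]
```

View pics/w6.png

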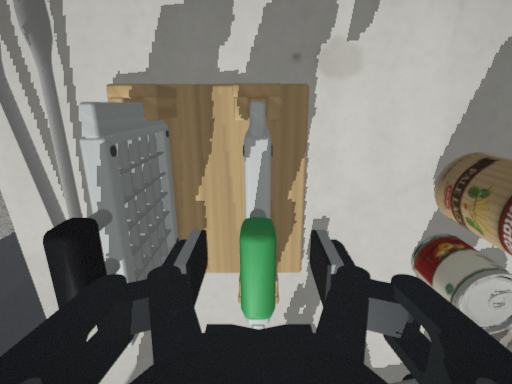

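Fingertips at z≈0.127, straddling the green bar at columns 240–275. Closing.

>>> send_rows --targets '[[[0,0,0,0,0,0],[0,0,0,0,0,0],[0,0,0,0,0,0],[0,0,0,0,0,0],[0,0,0,0,0,0],[0,0,0,0,0,0],[0,0,0,0,0,0],[0,0,0,0,0,0],[0,0,0,0,0,0],[0,0,0,0,0,0]]]' --jaw 0 --force 70

```text
time_s: 9.6
tool_pos: [0.5262, 0.2975, 0.0847]
ee_rot: [3.141, -0.0, 1.484]
force: [0.5, 1.8, 2.6]
opening: 0.0155
```

>>> send_rows --targets '[[[0,0,-3,0,0,0],[0,0,-10,0,0,0],[0,0,-22,0,0,0],[0,0,-40,0,0,0],[0,0,-65,0,0,0],[0,0,-95,0,0,0],[0,0,-130,0,0,0],[0,0,-165,0,0,0],[0,0,-195,0,0,0],[0,0,-215,0,0,0]]]'

```text
time_s: 10.6
tool_pos: [0.526, 0.2974, 0.3029]
ee_rot: [3.139, -0.001, 1.484]
force: [-0.4, -0.3, -4.2]
opening: 0.0151
```

Run:
```python
from h import *
s=env.state(); print(s['time_s'],s['tool_pos'],s['ee_rot'],s['force'],s['moment'],s['opening'])
c=cam('wrist'); p,d=snap('wrist','w7.png')
import pickle; pickle.dump((s,c,p,d),open('pics/w7.pkl','wb'))
v,u=np.mgrid[0:384,0:512]; W=world(c,u,v,d)
T=R.from_euler('xyz',s['ee_rot']).inv().apply((W-s['tool_pos']).reshape(-1,3)).reshape(384,512,3)*1000
for r in range(60,250,6): 
    m=np.where((T[r,:,2]<90)&(abs(T[r,:,1])<25))[0]
    if len(m): print(r,m.min(),m.max(),T[r,m].mean(0).round(1))
cv2.imwrite('pics/w7c.png',cv2.resize(cv2.imread('pics/w7.png'),None,fx=1.5,fy=1.5))
q=np.array([.5162,-.0778]);print(rel([.5162,-.0778,.30],np.radians(100)))
```

```text
10.6 [0.52603087 0.2973767  0.3028954 ] [ 3.13850118e+00 -1.25711490e-03  1.48375360e+00] [-0.38550588 -0.30132499 -4.16940847] [ 0.02339698 -0.06008922  0.02235719] 0.015140305642584811
60 65 395 [  73.5    0.4 -177.6]
66 6 439 [  73.5    0.4 -177.6]
72 274 440 [  73.5    0.4 -177.6]
78 126 325 [  73.5    0.4 -177.6]
84 105 121 [  73.5    0.4 -177.6]
90 217 217 [  73.5    0.4 -177.6]
96 356 475 [  73.5    0.4 -177.6]
102 252 265 [ 74.4   0.6 -31.9]
108 27 408 [ 71.8   0.6 -48.8]
114 251 423 [ 69.    0.6 -40.7]
120 251 266 [ 66.3   0.8 -41.7]
126 250 267 [ 62.3   0.6 -23.9]
132 73 494 [ 61.    0.3 -42.8]
138 246 271 [ 57.    0.6 -32.2]
144 60 359 [ 56.5   0.3 -51. ]
150 112 419 [ 53.    0.6 -45.3]
156 244 448 [ 49.5   0.2 -41.7]
162 200 295 [ 46.7   0.3 -42.3]
168 35 491 [ 46.7   0.5 -55.9]
174 196 271 [ 39.6   0.6 -37.8]
180 202 403 [ 40.3   0.6 -51.9]
186 246 271 [ 31.8   0.6 -32.4]
192 246 271 [ 30.2   0.4 -38.1]
198 246 271 [ 25.1   0.6 -32.3]
204 92 443 [ 27.    0.6 -47.4]
210 246 472 [ 26.1   0.6 -53. ]
216 170 377 [ 21.1   0.5 -48.1]
222 92 393 [ 25.6   0.5 -66. ]
228 90 432 [ 20.1   0.5 -60.1]
234 231 335 [ 18.5   0.5 -62.9]
240 217 481 [ 15.7   0.2 -63. ]
246 83 302 [ 14.3   0.5 -66. ]
(array([-374.9,   22.2,    4.6]), array([  0.43,  -0.12, -14.99]))
```

View pics/w7c.png

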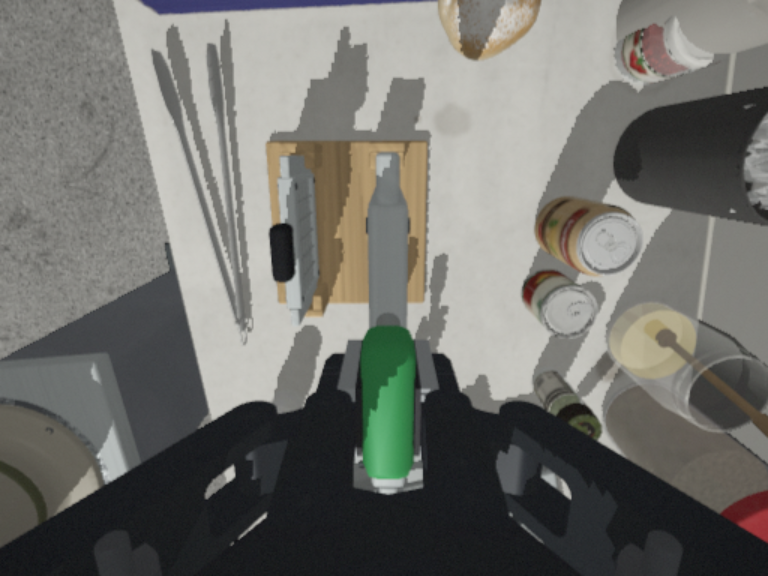

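Block is held; weight 4.2 N; block end seen at tool x≈+74.5, so it is centred in the grip, with the foot 73 mm below the TCP. Carrying over the chipper.

>>> send_rows --targets '[[[-15,1,0,0,0,-0.5],[-48,3,0,0,0,-2],[-92,6,2,0,0,-4],[-138,9,3,0,0,-6],[-184,12,4,0,0,-8],[-230,15,4,0,0,-10],[-276,18,4,0,0,-12],[-320,20,4,0,0,-13.5],[-352,21,4,0,0,-14.5],[-370,22,4,0,0,-15]]]'

```text
time_s: 11.65
tool_pos: [0.5151, -0.0755, 0.2952]
ee_rot: [-3.141, 0.0, 1.744]
force: [0.2, 0.3, -5.0]
opening: 0.0154
```

>>> send_rows --targets '[[[-4,0,0,0,0,0],[-5,0,0,0,0,0],[-5,0,0,0,0,0],[-5,0,0,0,0,0],[-5,0,0,0,0,0],[-5,0,0,0,0,0],[-5,0,0,0,0,0],[-5,0,0,0,0,0],[-5,0,0,0,0,0],[-5,0,0,0,0,0]]]'

```text
time_s: 12.65
tool_pos: [0.5168, -0.078, 0.2955]
ee_rot: [3.142, 0.0, 1.746]
force: [-0.2, 0.3, -4.1]
opening: 0.0152
```

Run:
```python
from h import *
s=env.state(); print(s['time_s'],s['tool_pos'],s['ee_rot'],s['force'],s['moment'],s['opening'])
c=cam('wrist'); p,d=snap('wrist','w8.png')
import pickle; pickle.dump((s,c,p,d),open('pics/w8.pkl','wb'))
snap('top','t8.png');snap('scene','s8.png')
print(rel([.5162,-.0778,.25],np.radians(100)))
a=cv2.imread('pics/s8.png'); cv2.imwrite('pics/s8c.png',cv2.resize(a[70:250,200:380],None,fx=3.3,fy=3.3))
cv2.imwrite('pics/w8c.png',cv2.resize(cv2.imread('pics/w8.png'),None,fx=1.5,fy=1.5))
```

```text
12.65 [ 0.51675788 -0.07802847  0.29554531] [3.14156414e+00 9.13467250e-06 1.74555576e+00] [-0.16384817  0.34572242 -4.12792593] [ 0.02398968 -0.01080498 -0.00262242] 0.015158680735234884
(array([ 0.4, -0.5, 45.5]), array([-0.  , -0.  ,  0.01]))
```

View pics/w8c.png

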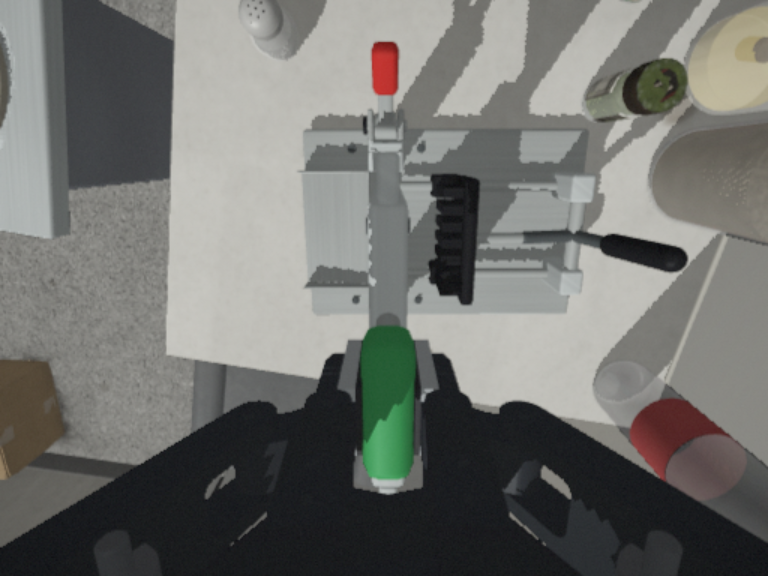

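View pics/s8c.png

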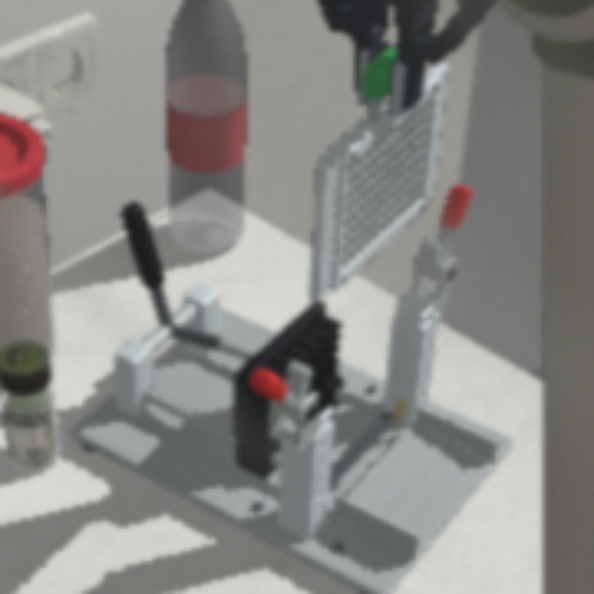

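Run:
```python
from h import *
import pickle
s,c,p,d=pickle.load(open('pics/w8.pkl','rb'))
v,u=np.mgrid[0:384,0:512]; W=world(c,u,v,d)
T=R.from_euler('xyz',s['ee_rot']).inv().apply((W-s['tool_pos']).reshape(-1,3)).reshape(384,512,3)*1000
Z=W[...,2]*1000
def scan(rows,zl,zh,n):
    C=[]
    for r in rows:
        m=np.where((Z[r,225:290]>zl)&(Z[r,225:290]<zh)&(d[r,225:290]>.1))[0]+225
        if len(m)>5:
            dd=np.median(d[r,m]); w=world(c,(m.min()+m.max())/2,r,dd)
            t=R.from_euler('xyz',s['ee_rot']).inv().apply(w-s['tool_pos'])*1000
            C.append([r,len(m),*t,*(w*1000)])
    C=np.array(C); print(n); print(C[::max(1,len(C)//6)].round(1)); print(' med',np.median(C,0).round(1))
scan(range(28,64),170,215,'red')
scan(range(76,100),145,165,'bracket')
scan(range(98,118),118,135,'guide')
scan(range(136,215),318,340,'block')
scan(range(118,136),320,340,'block end')
# base edge left
L=[]
for col in list(range(212,232,3))+list(range(285,375,6)):
    r=np.where(abs(Z[:200,col]-18)<6)[0]; t=r.min(); L.append(world(c,col,t-.5,np.median(d[t:t+4,col])))
L=np.array(L);k=np.polyfit(L[:,0],L[:,1],1);print('left base edge y at .5162',np.polyval(k,.5162),np.degrees(np.arctan(k[0])))
e=np.cos(np.radians(10)); print('-> centre y',np.polyval(k,.5162)-.1/e)
```

```text
red
[[ 28.   12.  136.2  -0.8  98.  492.3  55.9 197.5]
 [ 34.   18.  130.5  -0.8  93.4 493.3  50.4 202.2]
 [ 40.   18.  126.   -0.8  93.9 494.   45.9 201.7]
 [ 46.   18.  122.3  -0.9  99.3 494.7  42.2 196.3]
 [ 52.   18.  118.2  -0.9 103.9 495.3  38.2 191.6]
 [ 58.   17.  113.9  -0.5 108.9 496.5  34.1 186.6]]
 med [ 45.5  18.  122.6  -0.8  98.9 494.6  42.6 196.6]
bracket
[[ 76.   17.  100.8  -1.1 135.5 498.1  21.  160.1]
 [ 79.   25.   97.9  -2.7 135.1 497.1  17.9 160.5]
 [ 82.   19.   95.2  -1.1 138.8 499.1  15.5 156.7]
 [ 85.   16.   92.3  -1.2 138.9 499.6  12.7 156.6]
 [ 88.   12.   89.2  -2.7 136.3 498.6   9.3 159.3]
 [ 91.    9.   86.2  -1.1 135.3 500.6   6.7 160.2]]
 med [ 84.5  16.   92.8  -1.1 136.2 499.3  13.1 159.4]
guide
[[ 9.800e+01  2.300e+01  7.980e+01 -8.000e-01  1.652e+02  5.021e+02
   5.000e-01  1.304e+02]
 [ 1.000e+02  2.200e+01  7.770e+01 -8.000e-01  1.726e+02  5.025e+02
  -1.600e+00  1.230e+02]
 [ 1.020e+02  1.000e+01  7.550e+01 -8.000e-01  1.657e+02  5.029e+02
  -3.900e+00  1.298e+02]
 [ 1.040e+02  7.000e+00  7.320e+01 -8.000e-01  1.655e+02  5.033e+02
  -6.000e+0
[... 1016 characters left out ...]
02  2.600e+01  2.330e+01  7.000e-01 -3.250e+01  5.134e+02
  -5.500e+01  3.281e+02]
 [ 2.140e+02  2.600e+01  1.760e+01  7.000e-01 -3.700e+01  5.144e+02
  -6.060e+01  3.325e+02]]
 med [175.   26.   37.7   0.7 -32.5 510.9 -40.8 328. ]
block end
[[118.   16.   66.7   0.7 -32.4 505.9 -12.2 327.9]
 [121.   16.   65.2   0.7 -32.6 506.1 -13.6 328.2]
 [124.   16.   63.8   0.7 -32.5 506.4 -15.1 328.1]
 [127.   16.   62.3   0.7 -32.3 506.6 -16.5 327.8]
 [130.   16.   60.8   0.7 -32.2 506.9 -18.  327.8]
 [133.   16.   59.4   0.7 -32.6 507.1 -19.4 328.2]]
 med [126.5  16.   62.6   0.7 -32.4 506.6 -16.3 328. ]
left base edge y at .5162 0.023331532283534434 9.97456626727459
-> centre y -0.07821112890504008
```

>>> send_rows --targets '[[[0.2,-0.6,6,0,0,0],[0.2,-1.2,18,0,0,0],[0.2,-1.2,34,0,0,0],[0.2,-1.2,50,0,0,0],[0.2,-1.2,64,0,0,0],[0.2,-1.2,75,0,0,0],[0.2,-1.2,82,0,0,0],[0.2,-1.2,86,0,0,0],[0.2,-1.2,87,0,0,0],[0.2,-1.2,87,0,0,0]]]'

```text
time_s: 13.8
tool_pos: [0.5157, -0.0781, 0.2089]
ee_rot: [3.141, 0.0, 1.746]
force: [0.0, 0.3, -4.7]
opening: 0.0152
```

Run:
```python
from h import *
s=env.state(); print(s['time_s'],s['tool_pos'],s['ee_rot'],s['force'],s['moment'],s['opening'])
c=cam('wrist'); p,d=snap('wrist','w9.png')
import pickle; pickle.dump((s,c,p,d),open('pics/w9.pkl','wb'))
snap('scene','s9.png')
a=cv2.imread('pics/s9.png'); cv2.imwrite('pics/s9c.png',cv2.resize(a[90:250,240:380],None,fx=4,fy=3.7,interpolation=cv2.INTER_CUBIC))
cv2.imwrite('pics/w9c.png',cv2.resize(cv2.imread('pics/w9.png')[0:260,170:350],None,fx=3,fy=2.3*1.3,interpolation=cv2.INTER_CUBIC)[:600])
```

```text
13.8 [ 0.51571513 -0.07811482  0.20885072] [3.14101660e+00 3.95620794e-04 1.74559176e+00] [ 1.01615767e-03  3.12324001e-01 -4.73549675e+00] [-0.0015651   0.00963653 -0.04095948] 0.015213594018686214
```

View pics/w9c.png

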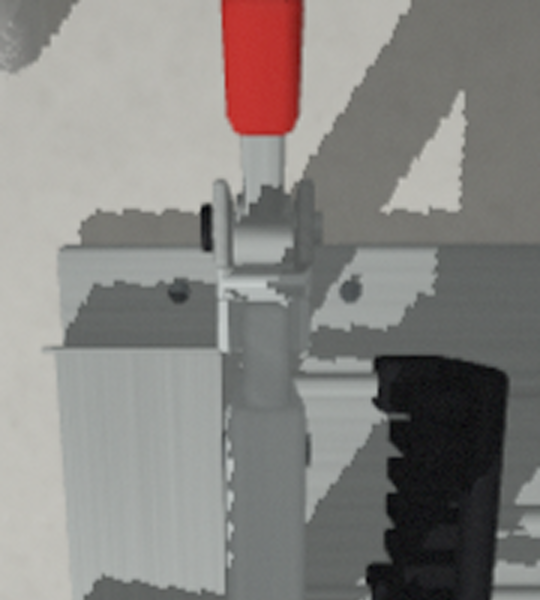

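View pics/s9c.png

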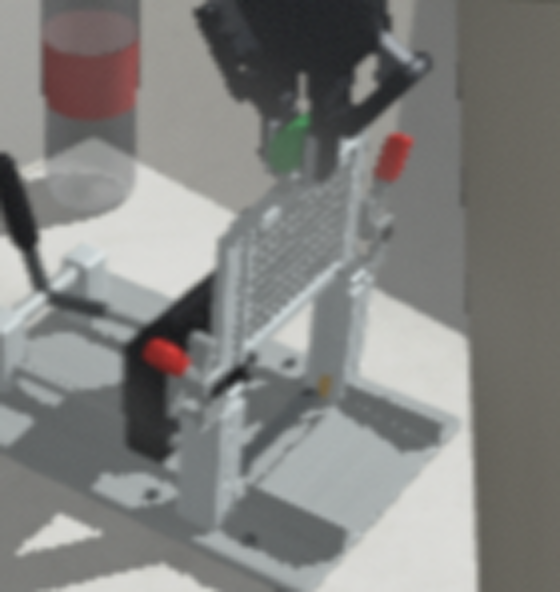

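Block foot hangs in the mouth, centred on the guides (block col ≈266 vs bracket ≈263 in the 3× crop). Lowering gently while watching force.

>>> send_rows --targets '[[[0,0,1,0,0,0],[0,0,3,0,0,0],[0,0,5,0,0,0],[0,0,7,0,0,0],[0,0,9,0,0,0],[0,0,11,0,0,0],[0,0,13,0,0,0],[0,0,15,0,0,0],[0,0,17,0,0,0],[0,0,18,0,0,0]]]'

```text
time_s: 14.9
tool_pos: [0.5155, -0.078, 0.1903]
ee_rot: [-3.141, -0.0, 1.746]
force: [0.2, -0.2, -5.2]
opening: 0.0154
```

>>> send_rows --targets '[[[0,0,1,0,0,0],[0,0,3,0,0,0],[0,0,5,0,0,0],[0,0,7,0,0,0],[0,0,9,0,0,0],[0,0,11,0,0,0],[0,0,13,0,0,0],[0,0,15,0,0,0],[0,0,16,0,0,0],[0,0,16,0,0,0]]]'

```text
time_s: 15.9
tool_pos: [0.5155, -0.078, 0.1744]
ee_rot: [-3.141, -0.0, 1.746]
force: [0.0, -0.4, -5.2]
opening: 0.0147
```

>>> send_rows --targets '[[[0,0,2,0,0,0],[0,0,6,0,0,0],[0,0,10,0,0,0],[0,0,14,0,0,0],[0,0,18,0,0,0],[0,0,22,0,0,0],[0,0,26,0,0,0],[0,0,30,0,0,0],[0,0,33,0,0,0],[0,0,34,0,0,0]]]'

```text
time_s: 16.9
tool_pos: [0.5154, -0.078, 0.1402]
ee_rot: [-3.141, -0.0, 1.746]
force: [0.3, -0.1, -5.7]
opening: 0.0151
```

>>> send_rows --targets '[[[0,0,2,0,0,0],[0,0,5,0,0,0],[0,0,9,0,0,0],[0,0,13,0,0,0],[0,0,17,0,0,0],[0,0,20,0,0,0],[0,0,23,0,0,0],[0,0,25,0,0,0],[0,0,26,0,0,0],[0,0,26,0,0,0]]]'

```text
time_s: 17.9
tool_pos: [0.5155, -0.078, 0.1144]
ee_rot: [-3.142, -0.0, 1.746]
force: [-0.2, 0.0, -5.9]
opening: 0.0153
```

>>> send_rows --targets '[[[0,0,0.5,0,0,0],[0,0,1,0,0,0],[0,0,1.5,0,0,0],[0,0,2,0,0,0],[0,0,2.5,0,0,0],[0,0,3,0,0,0],[0,0,3.5,0,0,0],[0,0,4,0,0,0],[0,0,4,0,0,0],[0,0,4,0,0,0]]]'

```text
time_s: 18.9
tool_pos: [0.5155, -0.078, 0.1105]
ee_rot: [-3.142, 0.0, 1.746]
force: [0.3, -0.1, -5.1]
opening: 0.0155
```

>>> send_rows --targets '[[[0,0,0.3,0,0,0],[0,0,0.6,0,0,0],[0,0,0.9,0,0,0],[0,0,1.2,0,0,0],[0,0,1.5,0,0,0],[0,0,1.8,0,0,0],[0,0,2,0,0,0],[0,0,2,0,0,0],[0,0,2,0,0,0],[0,0,2,0,0,0]]]'

```text
time_s: 19.9
tool_pos: [0.5156, -0.0781, 0.1087]
ee_rot: [3.141, 0.0, 1.746]
force: [-0.5, -0.5, -2.1]
opening: 0.0149
```

Contact with the bed: the load eased from -5 to -2 N at foot ≈36 mm, as expected. One small nudge, then open.

>>> send_rows --targets '[[[0,0,0.4,0,0,0],[0,0,0.4,0,0,0],[0,0,0.4,0,0,0],[0,0,0.4,0,0,0],[0,0,0.4,0,0,0],[0,0,0.4,0,0,0],[0,0,0.4,0,0,0],[0,0,0.4,0,0,0],[0,0,0.4,0,0,0],[0,0,0.4,0,0,0]]]' --jaw 45

```text
time_s: 20.9
tool_pos: [0.5155, -0.078, 0.1081]
ee_rot: [3.142, 0.0, 1.746]
force: [-1.2, -0.8, -0.4]
opening: 0.0385
```

Run:
```python
from h import *
s=env.state(); print(s['time_s'],s['tool_pos'],s['force'],s['opening'])
c=cam('wrist'); p,d=snap('wrist','w10.png')
v,u=np.mgrid[0:384,0:512]; W=world(c,u,v,d); Z=W[...,2]*1000
for r in range(100,220,12): print(r,[int(Z[r,x]) for x in range(244,280,4)])
```

```text
20.9 [ 0.51554386 -0.0780339   0.1081357 ] [-1.17428216 -0.80642167 -0.41283333] 0.03851255503286371
100 [122, 117, 31, 31, 30, 31, 119, 123, 129]
112 [124, 119, 141, 141, 140, 140, 118, 125, 129]
124 [124, 119, 141, 141, 140, 141, 120, 124, 129]
136 [18, 138, 285, 140, 141, 140, 137, 39, 38]
148 [137, 141, 141, 141, 141, 141, 140, 138, 18]
160 [17, 142, 141, 141, 141, 142, 142, 19, 18]
172 [18, 141, 141, 142, 141, 140, 140, 16, 18]
184 [18, 140, 142, 141, 141, 141, 140, 18, 18]
196 [19, 141, 140, 141, 140, 140, 140, 17, 17]
208 [18, 141, 141, 142, 141, 141, 142, 18, 18]
```

View pics/w10.png

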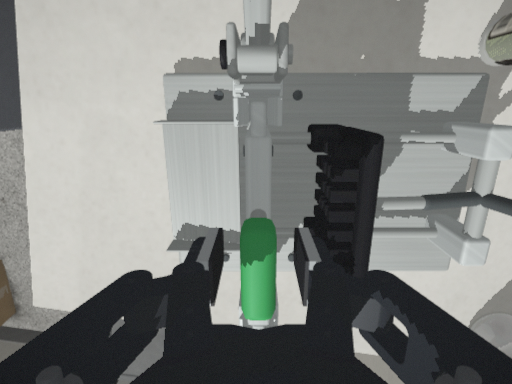

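Block foot is at 36 mm (shoulder 141 mm): resting on the bed, released. Retract, and go outside the left lever.

>>> send_rows --targets '[[[0,0,-5,0,0,0],[0,0,-20,0,0,0],[0,0,-45,0,0,0],[0,0,-72,0,0,0],[10,0,-92,0,0,0],[40,0,-98,0,0,0],[80,0,-98,0,0,0],[120,0,-98,0,0,0],[148,0,-98,0,0,0],[160,0,-96,0,0,0]]]'

```text
time_s: 21.95
tool_pos: [0.4872, 0.0816, 0.2048]
ee_rot: [3.14, -0.0, 1.748]
force: [0.0, -1.3, -0.3]
opening: 0.0385
```

>>> send_rows --targets '[[[2,0,0,0,0,0],[2,0,0,0,0,0],[2,0,0,0,0,0],[2,0,10,0,0,0],[2,0,25,0,0,0],[2,0,42,0,0,0],[2,0,54,0,0,0],[2,0,60,0,0,0],[2,0,62,0,0,0],[2,0,62,0,0,0]]]' --jaw 0 --force 60

```text
time_s: 22.95
tool_pos: [0.4875, 0.0812, 0.1421]
ee_rot: [-3.142, -0.0, 1.745]
force: [-0.4, -1.1, -0.5]
opening: 0.0001
```

```bash
cat >> h.py <<'E'
CH=np.array([.5162,-.078,0]); RC=R.from_euler('z',10,degrees=True)
def chip(P): return RC.inv().apply(np.asarray(P).reshape(-1,3)-CH).reshape(np.shape(P))*1000
def red(n,W,p,d):
    hsv=cv2.cvtColor(p,cv2.COLOR_RGB2HSV); C=chip(W)
    r=((hsv[...,0]<6)|(hsv[...,0]>174))&(hsv[...,1]>150)&(d>0)&(abs(C[...,0])<25)&(abs(C[...,1])<150)&(C[...,2]>135)&(C[...,2]<230)
    for sg,nm in ((1,'L'),(-1,'R')):
        m=r&(C[...,1]*sg>15)
        if m.sum()>10:
            P=C[m]; print(n,nm,m.sum(),P.mean(0).round(1),'y',np.percentile(P[:,1],[3,97]).round(1),'z',np.percentile(P[:,2],[3,97]).round(1))
E
python3 - <<'E'
from h import *
s=env.state(); print(s['time_s'],s['tool_pos'],chip(s['tool_pos']),s['force'],s['opening'])
c=cam('wrist'); p,d=snap('wrist','w11.png')
v,u=np.mgrid[0:384,0:512]; red('wrist',world(c,u,v,d),p,d)
T=R.from_euler('xyz',s['ee_rot']).inv().apply((world(c,u,v,d)-s['tool_pos']).reshape(-1,3)).reshape(384,512,3)*1000
for r in range(220,240,2): print(r,[tuple(T[r,x,[0,2]].round(0).astype(int).tolist()) for x in range(234,284,8)])
c=cam('scene'); p,d=snap('scene','s11.png'); red('scene',world(c,u,v,d),p,d)
a=cv2.imread('pics/s11.png'); cv2.imwrite('pics/s11c.png',cv2.resize(a[90:250,220:380],None,fx=3.7,fy=3.7,interpolation=cv2.INTER_CUBIC))
E
```

```text
22.95 [0.48748511 0.08124563 0.14210335] [ -0.6259306  161.812623   142.10334995] [-0.39301687 -1.14579614 -0.47418042] 9.274460344223855e-05
wrist L 241 [  0.  132.3 201. ] y [126.9 136.5] z [197.3 203.6]
220 [(-62, 143), (-61, 141), (-61, 141), (-61, 142), (-61, 141), (-61, 142), (-62, 143)]
222 [(-64, 143), (-64, 142), (-64, 143), (-64, 142), (-64, 141), (-64, 142), (-64, 141)]
224 [(-66, 141), (-66, 141), (-66, 140), (-66, 142), (-66, 142), (-66, 141), (-66, 141)]
226 [(-62, 127), (-63, 127), (-62, 126), (-62, 126), (-62, 126), (-62, 127), (-63, 128)]
228 [(-64, 125), (-64, 125), (12, -42), (11, -41), (11, -41), (-64, 125), (-64, 125)]
230 [(-66, 124), (-66, 123), (11, -43), (11, -43), (11, -43), (-66, 124), (-66, 124)]
232 [(-68, 123), (-68, 123), (12, -46), (12, -47), (11, -46), (-68, 122), (-69, 124)]
234 [(-71, 124), (-71, 123), (11, -48), (11, -48), (11, -47), (-71, 124), (-70, 122)]
236 [(-73, 123), (7, -41), (12, -51), (11, -50), (11, -50), (8, -43), (-74, 124)]
238 [(7, -45), (8, -45), (12, -53), (12, -53), (11, -52), (7, -45), (7, -44)]
scene R 22 [  -4.4 -117.4  199.8] y [-121.7 -112.9] z [192.9 205.7]
```

View pics/s11c.png

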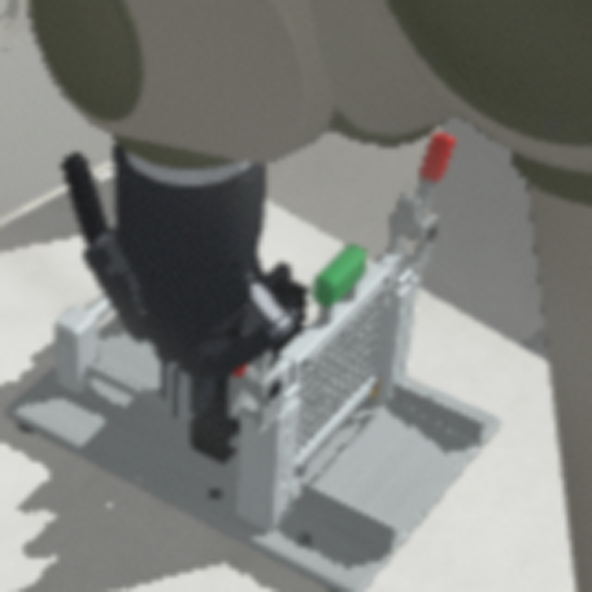

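View pics/w11.png

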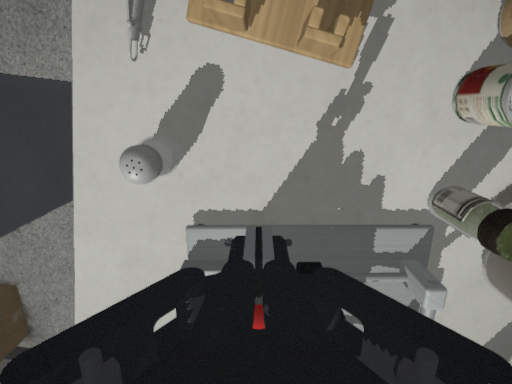

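Fingertip (tool z ≈ -41) stands outside the left lever, and nothing is touching it. Swinging the left lever up and inward.

>>> send_rows --targets '[[[-4,0.6,0,0,0,0],[-10,0.6,0,0,0,0],[-16,0.6,0,0,0,0],[-22,0.6,0,0,0,0],[-28,0.6,0,0,0,0],[-34,0.6,-1,0,0,0],[-40,0.6,-2,0,0,0],[-45,0.6,-5,0,0,0],[-50,0.6,-9,0,0,0],[-53,0.6,-12,0,0,0]]]'

```text
time_s: 24.05
tool_pos: [0.4963, 0.0302, 0.1535]
ee_rot: [-3.139, -0.004, 1.745]
force: [-0.5, 8.0, -6.9]
opening: 0.0002
```

>>> send_rows --targets '[[[-3,0,-2,0,0,0],[-6,0,-3.5,0,0,0],[-10,0,-3.5,0,0,0],[-14,0,-2.5,0,0,0],[-18,0,-1.5,0,0,0],[-22,0,0,0,0,0],[-26,0,2,0,0,0],[-30,0,4,0,0,0],[-33,0,6,0,0,0],[-33,0,6,0,0,0]]]'

```text
time_s: 25.05
tool_pos: [0.502, -0.0023, 0.1478]
ee_rot: [-3.14, -0.003, 1.745]
force: [-1.8, 6.1, 1.3]
opening: 0.0002
```

Run:
```python
from h import *
s=env.state(); print(s['time_s'],chip(s['tool_pos']),s['ee_rot'],s['force'],s['opening'])
v,u=np.mgrid[0:384,0:512]
c=cam('scene'); p,d=snap('scene','s12.png'); red('scene',world(c,u,v,d),p,d)
a=cv2.imread('pics/s12.png'); cv2.imwrite('pics/s12c.png',cv2.resize(a[90:250,220:380],None,fx=3.7,fy=3.7,interpolation=cv2.INTER_CUBIC))
```

```text
25.05 [ -0.78997472  77.04734948 147.78921706] [-3.14001085 -0.00330779  1.74542467] [-1.77159857  6.12346391  1.31502949] 0.00015768768218155842
scene L 13 [ -8.2  64.7 181.6] y [55.2 75.4] z [174.2 192.2]
scene R 20 [  -4.6 -117.6  200.1] y [-121. -114.] z [192.2 206.8]
```

View pics/s12c.png

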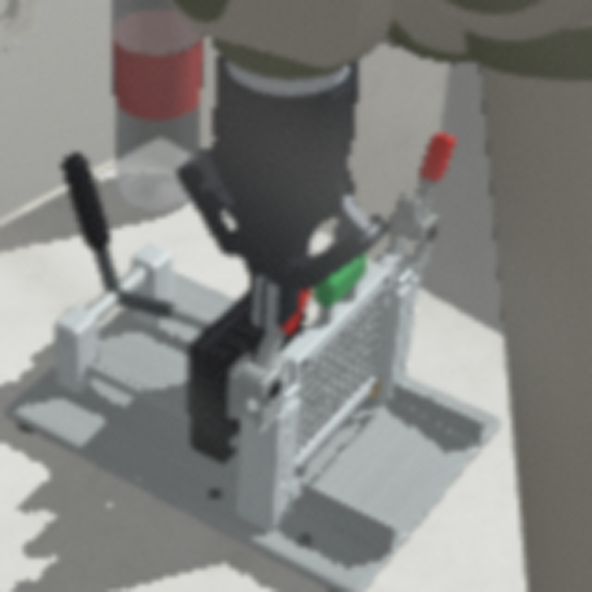

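Left lever is now ~45° inward (red near (295,315) in the crop). Now the right one.

>>> send_rows --targets '[[[2,0.8,-12,0,0,0],[0,0.8,-35,0,0,0],[-15,0.8,-52,0,0,0],[-50,0.8,-55,0,0,0],[-95,0.8,-55,0,0,0],[-140,0.8,-55,0,0,0],[-185,0.8,-55,0,0,0],[-220,0.8,-50,0,0,0],[-233,0.8,-30,0,0,0],[-235,0.8,-8,0,0,0]]]'

```text
time_s: 26.1
tool_pos: [0.5446, -0.2372, 0.1556]
ee_rot: [3.141, 0.001, 1.743]
force: [0.1, -0.0, -0.6]
opening: 0.0001
```

Run:
```python
from h import *
s=env.state(); print(s['time_s'],chip(s['tool_pos']),s['ee_rot'],s['force'],s['opening'])
v,u=np.mgrid[0:384,0:512]
c=cam('wrist'); p,d=snap('wrist','w13.png'); W=world(c,u,v,d); red('wrist',W,p,d)
C=chip(W)
m=(abs(C[...,0])<5)&(abs(C[...,1])<76)&(C[...,2]>128)&(C[...,2]<150)
for y in range(-70,75,10):
    k=m&(abs(C[...,1]-y)<3); print(y,k.sum(),np.median(C[k][:,2]).round(1) if k.sum() else '')
```

```text
26.1 [   0.33074664 -161.75282326  155.58452128] [3.14065260e+00 1.26387242e-03 1.74283811e+00] [ 0.09801403 -0.03901588 -0.56585634] 7.004267839134892e-05
wrist R 1585 [  -0.2 -116.6  199.4] y [-127.3 -106.7] z [185.  207.6]
-70 121 141.2
-60 153 141.1
-50 179 141.2
-40 193 141.3
-30 105 141.3
-20 0 
-10 0 
0 0 
10 0 
20 0 
30 0 
40 0 
50 0 
60 0 
70 0
```

View pics/w13.png

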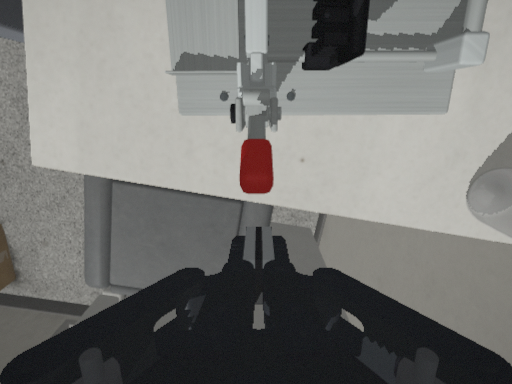

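>>> send_rows --targets '[[[0,0,6,0,0,0],[2,0,12,0,0,0],[8,0,12,0,0,0],[14,0,12,0,0,0],[20,0,12,0,0,0],[27,0,12,0,0,0],[33,0,12,0,0,0],[39,0,10,0,0,0],[45,0,6,0,0,0],[50,0,2,0,0,0]]]'

```text
time_s: 27.15
tool_pos: [0.5362, -0.1858, 0.1548]
ee_rot: [3.141, 0.003, 1.746]
force: [1.9, -9.6, -5.1]
opening: 0.0002
```

>>> send_rows --targets '[[[3,0,-3,0,0,0],[6,0,-4,0,0,0],[10,0,-3.5,0,0,0],[14,0,-2.5,0,0,0],[18,0,-1.5,0,0,0],[22,0,0,0,0,0],[26,0,2,0,0,0],[30,0,4.5,0,0,0],[32,0,6,0,0,0],[32,0,6,0,0,0]]]'

```text
time_s: 28.15
tool_pos: [0.5307, -0.1544, 0.1498]
ee_rot: [3.14, 0.004, 1.746]
force: [-1.2, -5.1, 4.9]
opening: -0.0001
```

Run:
```python
from h import *
s=env.state(); print(s['time_s'],chip(s['tool_pos']),s['ee_rot'],s['force'],s['opening'])
v,u=np.mgrid[0:384,0:512]
c=cam('wrist'); p,d=snap('wrist','w14.png'); W=world(c,u,v,d); red('wrist',W,p,d)
C=chip(W)
m=(abs(C[...,0])<5)&(abs(C[...,1])<76)&(C[...,2]>128)&(C[...,2]<150)
for y in range(-70,75,10):
    k=m&(abs(C[...,1]-y)<3); print(y,k.sum(),np.median(C[k][:,2]).round(1) if k.sum() else '')
```

```text
28.15 [  1.06268094 -77.73868125 149.83446489] [3.13956301 0.00420928 1.74590035] [-1.2088786  -5.09307382  4.89429941] -9.388311341968451e-05
wrist R 974 [ -0.4 -54.4 195.1] y [-66.2 -46.9] z [187.  199.2]
-70 0 
-60 92 141.0
-50 130 141.4
-40 134 141.5
-30 127 141.3
-20 0 
-10 0 
0 0 
10 0 
20 0 
30 139 141.4
40 195 141.2
50 190 141.3
60 0 
70 0
```

View pics/w14.png

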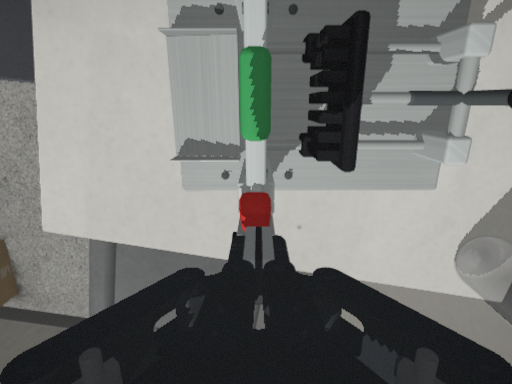

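Both levers are now inward, just before meeting the shoulders (shoulder level at 141 mm all along). Working the right one down a little.

>>> send_rows --targets '[[[1,0,0.8,0,0,0],[2,0,1.7,0,0,0],[3,0,2.6,0,0,0],[4,0,3.5,0,0,0],[5,0,4.5,0,0,0],[6,0,5.5,0,0,0],[7,0,6.6,0,0,0],[7.5,0,7.2,0,0,0],[7.5,0,7.2,0,0,0],[7.5,0,7.2,0,0,0]]]'

```text
time_s: 29.2
tool_pos: [0.5297, -0.1474, 0.1434]
ee_rot: [3.139, 0.005, 1.746]
force: [-3.2, -4.4, 10.7]
opening: -0.0005
```

>>> send_rows --targets '[[[-1,0,-15,0,0,0],[10,0,-34,0,0,0],[50,0,-34,0,0,0],[95,0,-34,0,0,0],[135,0,-34,0,0,0],[149,0,-30,0,0,0],[149,0,-18,0,0,0],[148,0,-9,0,0,0],[148,0,-7,0,0,0],[148,0,-7,0,0,0]]]'

```text
time_s: 30.2
tool_pos: [0.5033, -0.001, 0.1478]
ee_rot: [-3.141, -0.0, 1.745]
force: [0.3, 0.2, -0.5]
opening: 0.0003
```

>>> send_rows --targets '[[[-1.5,0,1.2,0,0,0],[-3,0,2.5,0,0,0],[-4.5,0,4,0,0,0],[-6,0,5.5,0,0,0],[-7,0,6.6,0,0,0],[-8,0,7.8,0,0,0],[-8.8,0,9,0,0,0],[-9.5,0,10,0,0,0],[-9.5,0,10,0,0,0],[-9.5,0,10,0,0,0]]]'

```text
time_s: 31.2
tool_pos: [0.5053, -0.0089, 0.1403]
ee_rot: [3.138, -0.001, 1.746]
force: [-6.0, 7.8, 18.5]
opening: -0.0001
```

Run:
```python
from h import *
s=env.state(); print(s['time_s'],chip(s['tool_pos']),s['ee_rot'],s['force'],s['opening'])
v,u=np.mgrid[0:384,0:512]
c=cam('scene'); p,d=snap('scene','s15.png'); red('scene',world(c,u,v,d),p,d)
a=cv2.imread('pics/s15.png'); cv2.imwrite('pics/s15c.png',cv2.resize(a[90:250,220:380],None,fx=3.7,fy=3.7,interpolation=cv2.INTER_CUBIC))
```

```text
31.2 [  1.24262182  69.93220897 140.32814054] [ 3.13841186e+00 -1.13909304e-03  1.74558106e+00] [-5.99204077  7.75260963 18.54123045] -8.719121016526442e-05
scene L 22 [ -7.1  54.2 177.6] y [43.5 65.8] z [168.9 184.4]
```

View pics/s15c.png

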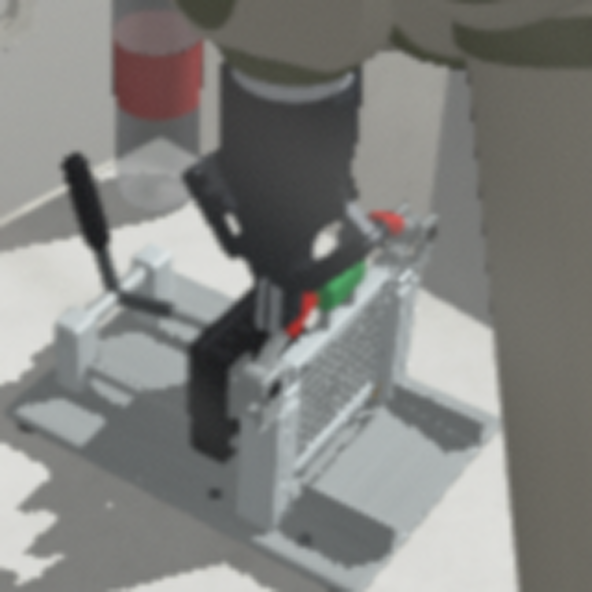

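Left took ~20 N at ~96° of swing. Over to the right one now.

>>> send_rows --targets '[[[2,-0.5,-15,0,0,0],[-8,-1,-40,0,0,0],[-50,-1,-40,0,0,0],[-95,-1,-40,0,0,0],[-130,-1,-40,0,0,0],[-142,-1,-34,0,0,0],[-142,-1,-20,0,0,0],[-142,-1,-11,0,0,0],[-141.5,-1,-9,0,0,0],[-141.5,-1,-9,0,0,0]]]'

```text
time_s: 32.25
tool_pos: [0.5285, -0.1487, 0.1469]
ee_rot: [-3.141, -0.0, 1.746]
force: [-0.0, 1.0, -0.4]
opening: 0.0003
```

>>> send_rows --targets '[[[1.2,0,1.2,0,0,0],[2.4,0,2.5,0,0,0],[3.6,0,4,0,0,0],[4.6,0,5.3,0,0,0],[5.6,0,6.6,0,0,0],[6.4,0,7.8,0,0,0],[7.2,0,9,0,0,0],[7.8,0,10,0,0,0],[7.8,0,10,0,0,0],[7.8,0,10,0,0,0]]]'

```text
time_s: 33.25
tool_pos: [0.5285, -0.1445, 0.1416]
ee_rot: [3.136, 0.009, 1.745]
force: [-7.6, -7.8, 28.6]
opening: 0.0002
```

Run:
```python
from h import *
s=env.state(); print(s['time_s'],chip(s['tool_pos']),s['ee_rot'],s['force'],s['opening'])
v,u=np.mgrid[0:384,0:512]
c=cam('wrist'); p,d=snap('wrist','w16.png'); W=world(c,u,v,d); red('wrist',W,p,d)
C=chip(W)
m=(abs(C[...,0])<5)&(abs(C[...,1])<76)&(C[...,2]>128)&(C[...,2]<150)
for y in range(-70,75,10):
    k=m&(abs(C[...,1]-y)<3); print(y,k.sum(),np.median(C[k][:,2]).round(1) if k.sum() else '',end=' ')
```

```text
33.25 [  0.59116534 -67.62248368 141.61369114] [3.13637134 0.00896147 1.74522023] [-7.63991451 -7.77413169 28.59944861] 0.00015362786736901161
wrist L 1027 [ -0.4  41.8 184.5] y [37.7 46.4] z [179.7 187.4]
wrist R 1049 [ -0.5 -45.1 182.3] y [-56.3 -37. ] z [176.8 186.2]
-70 0  -60 0  -50 41 137.5 -40 137 137.5 -30 63 137.6 -20 0  -10 0  0 0  10 0  20 0  30 191 137.6 40 200 137.6 50 0  60 0  70 0
```

View pics/w16.png

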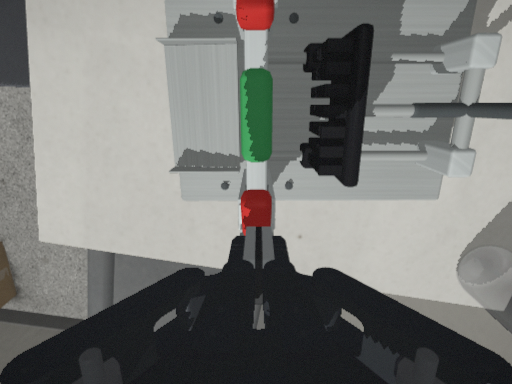

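Both levers at ~96°, block level and 3.7 mm lower (shoulder 137.5). The right read 28 N, more than needed, so I'll ease off and check the left with less push.

>>> send_rows --targets '[[[-2,0,-12,0,0,0],[8,0,-40,0,0,0],[50,0,-40,0,0,0],[92,0,-40,0,0,0],[125,0,-40,0,0,0],[136,0,-34,0,0,0],[136,0,-20,0,0,0],[136,0,-10,0,0,0],[136,0,-8,0,0,0],[136,0,-8,0,0,0]]]'

```text
time_s: 34.3
tool_pos: [0.5036, -0.0083, 0.1446]
ee_rot: [-3.141, -0.0, 1.745]
force: [-0.2, 0.5, 0.1]
opening: 0.0001
```

>>> send_rows --targets '[[[-0.8,0,1,0,0,0],[-1.6,0,2,0,0,0],[-2.2,0,3,0,0,0],[-2.8,0,4,0,0,0],[-3.4,0,5,0,0,0],[-3.9,0,6,0,0,0],[-4.2,0,6.5,0,0,0],[-4.2,0,6.5,0,0,0],[-4.2,0,6.5,0,0,0],[-4.2,0,6.5,0,0,0]]]'

```text
time_s: 35.3
tool_pos: [0.5046, -0.0108, 0.1411]
ee_rot: [3.138, -0.001, 1.746]
force: [-7.6, 8.1, 22.8]
opening: -0.0
```

Run:
```python
from h import *
s=env.state(); print(s['time_s'],chip(s['tool_pos']),s['ee_rot'],s['force'])
```

```text
35.3 [  0.24648557  68.23901481 141.109585  ] [ 3.13814103e+00 -6.54995749e-04  1.74613352e+00] [-7.59540075  8.10042752 22.79702339]
```

>>> send_rows --targets '[[[2,0,-12,0,0,0],[-8,0,-40,0,0,0],[-50,0,-40,0,0,0],[-92,0,-40,0,0,0],[-125,0,-40,0,0,0],[-136.5,0,-34,0,0,0],[-136.5,0,-20,0,0,0],[-136.5,0,-9,0,0,0],[-136.5,0,-7,0,0,0],[-136.5,0,-7,0,0,0]]]'

```text
time_s: 36.3
tool_pos: [0.5279, -0.1456, 0.1453]
ee_rot: [-3.141, -0.0, 1.746]
force: [-0.6, 0.1, 0.6]
opening: -0.0003
```

>>> send_rows --targets '[[[0.8,0,1,0,0,0],[1.6,0,2,0,0,0],[2.2,0,3,0,0,0],[2.8,0,4,0,0,0],[3.4,0,5,0,0,0],[3.8,0,6,0,0,0],[3.8,0,6,0,0,0],[3.8,0,6,0,0,0],[3.8,0,6,0,0,0],[3.8,0,6,0,0,0]]]'

```text
time_s: 37.3
tool_pos: [0.5283, -0.1441, 0.1427]
ee_rot: [3.138, 0.005, 1.745]
force: [-5.4, -3.4, 19.3]
opening: -0.0001
```

Run:
```python
from h import *
s=env.state(); print(s['time_s'],chip(s['tool_pos']),s['ee_rot'],s['force'],s['opening'])
v,u=np.mgrid[0:384,0:512]
c=cam('wrist'); p,d=snap('wrist','w17.png'); W=world(c,u,v,d); red('wrist',W,p,d)
C=chip(W)
m=(abs(C[...,0])<5)&(abs(C[...,1])<76)&(C[...,2]>128)&(C[...,2]<150)
for y in range(-70,75,10):
    k=m&(abs(C[...,1]-y)<3); print(y,k.sum(),np.mean(C[k][:,2]).round(2) if k.sum() else '',end=' ')
```

```text
37.3 [  0.38831822 -67.21122416 142.71069535] [3.13778038 0.00544087 1.74536304] [-5.36192891 -3.35325342 19.28310722] -0.00012670101026195
wrist L 1064 [ -0.4  42.3 184.5] y [37.7 47.3] z [179.9 187.2]
wrist R 1002 [ -0.5 -45.3 183.2] y [-56.2 -37.4] z [177.6 186.9]
-70 0  -60 0  -50 54 137.68 -40 130 137.72 -30 76 137.7 -20 0  -10 0  0 0  10 0  20 0  30 190 137.64 40 202 137.6 50 0  60 0  70 0
```

Right holds firm at ~19 N (no further travel; block level, 137.6–137.7 mm). Checking that the left is still firm.

>>> send_rows --targets '[[[-2,0,-12,0,0,0],[8,0,-40,0,0,0],[50,0,-40,0,0,0],[92,0,-40,0,0,0],[125,0,-40,0,0,0],[135.5,0,-32,0,0,0],[135.5,0,-18,0,0,0],[135.5,0,-7,0,0,0],[135.5,0,-5,0,0,0],[135.5,0,-5,0,0,0]]]'

```text
time_s: 38.35
tool_pos: [0.5038, -0.0097, 0.1441]
ee_rot: [-3.141, -0.0, 1.745]
force: [-0.5, 0.0, -0.3]
opening: 0.0002
```

>>> send_rows --targets '[[[-0.8,0,1,0,0,0],[-1.6,0,2,0,0,0],[-2.2,0,3,0,0,0],[-2.8,0,4,0,0,0],[-3.4,0,5,0,0,0],[-3.8,0,5.8,0,0,0],[-3.8,0,5.8,0,0,0],[-3.8,0,5.8,0,0,0],[-3.8,0,5.8,0,0,0],[-3.8,0,5.8,0,0,0]]]'

```text
time_s: 39.35
tool_pos: [0.5049, -0.0118, 0.1415]
ee_rot: [3.138, -0.001, 1.746]
force: [-8.2, 8.2, 23.8]
opening: -0.0004
```

Run:
```python
from h import *
s=env.state(); print(s['time_s'],chip(s['tool_pos']),s['ee_rot'],s['force'],s['opening'])
```

```text
39.35 [  0.33784794  67.16353036 141.50042566] [ 3.13777846e+00 -5.47653428e-04  1.74599534e+00] [-8.16840233  8.2375354  23.80547146] -0.0004382111934187932
```

Left is firm as before (25 N, no travel). Retreating and checking.

>>> send_rows --targets '[[[2,0,-8,0,0,0],[2,0,-30,0,0,0],[-20,0,-60,0,0,0],[-60,0,-90,0,0,0],[-100,0,-110,0,0,0],[-130,0,-120,0,0,0],[-145,0,-120,0,0,0],[-150,0,-120,0,0,0],[-150,0,-120,0,0,0],[-150,0,-120,0,0,0]]]'

```text
time_s: 40.35
tool_pos: [0.5303, -0.1593, 0.2581]
ee_rot: [-3.141, -0.001, 1.747]
force: [-0.2, 1.5, 0.9]
opening: 0.0001
```

Run:
```python
from h import *
s=env.state(); print(s['time_s'],chip(s['tool_pos']),s['force'])
v,u=np.mgrid[0:384,0:512]
for n in ('wrist','scene','top'):
    c=cam(n); p,d=snap(n,n[0]+'18.png'); W=world(c,u,v,d); red(n,W,p,d)
    if n=='wrist':
        C=chip(W)
        for y in range(-70,75,10):
            k=(abs(C[...,0])<4)&(abs(C[...,1]-y)<3)&(C[...,2]>128)&(C[...,2]<150); print(y,k.sum(),np.mean(C[k][:,2]).round(2) if k.sum() else '',end=' ')
        # sleeve upper surface slope
        hsv=cv2.cvtColor(p,cv2.COLOR_RGB2HSV)
        r=((hsv[...,0]<6)|(hsv[...,0]>174))&(hsv[...,1]>150)&(abs(C[...,0])<6)&(C[...,2]>150)&(C[...,2]<215)
        for sg in (1,-1):
            P=C[r&(C[...,1]*sg>34)&(C[...,1]*sg<62)]; k=np.polyfit(abs(P[:,1]),P[:,2],1); print('\nslope up deg',sg,np.degrees(np.arctan(k[0])),'z at y=48',np.polyval(k,48),len(P))
a=cv2.imread('pics/s18.png'); cv2.imwrite('pics/s18c.png',cv2.resize(a[90:250,220:380],None,fx=3.7,fy=3.7,interpolation=cv2.INTER_CUBIC))
cv2.imwrite('pics/w18c.png',cv2.resize(cv2.imread('pics/w18.png'),None,fx=1.5,fy=1.5))
```

```text
40.35 [ -0.26955847 -82.48065847 258.10226036] [-0.23273064  1.46112773  0.88738979]
wrist L 690 [ -0.5  51.1 181.3] y [38.1 65.7] z [173.6 187. ]
wrist R 490 [ -0.3 -51.1 181.6] y [-65.6 -38.6] z [174.1 187.1]
-70 0  -60 0  -50 0  -40 28 137.83 -30 42 137.57 -20 0  -10 0  0 0  10 0  20 0  30 59 137.65 40 59 137.86 50 0  60 0  70 0  
slope up deg 1 -18.081802503949476 z at y=48 182.79851751645083 490

slope up deg -1 -17.20675644305976 z at y=48 183.2232790498986 337
scene L 79 [ -2.2  55.4 178.1] y [44.1 65.5] z [170.8 185. ]
top L 84 [ -2.   51.1 179.7] y [38.6 64.4] z [171.7 186.6]
top R 80 [ -1.5 -53.1 180.3] y [-67.6 -40.6] z [172.7 186.2]
```

View pics/s18c.png

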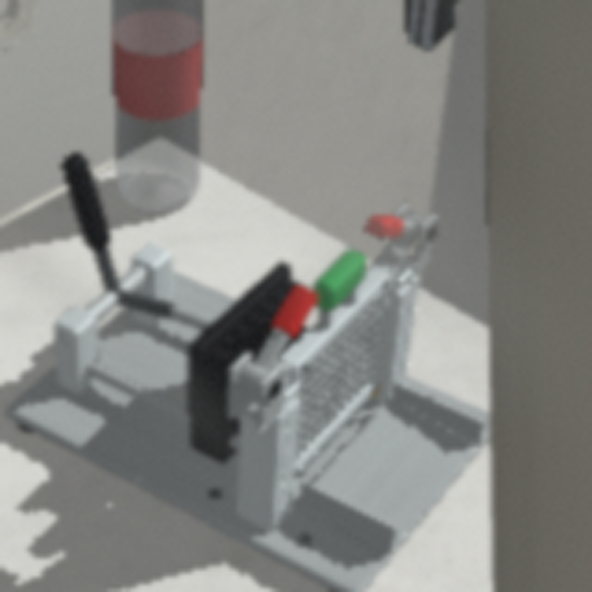

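View pics/w18c.png

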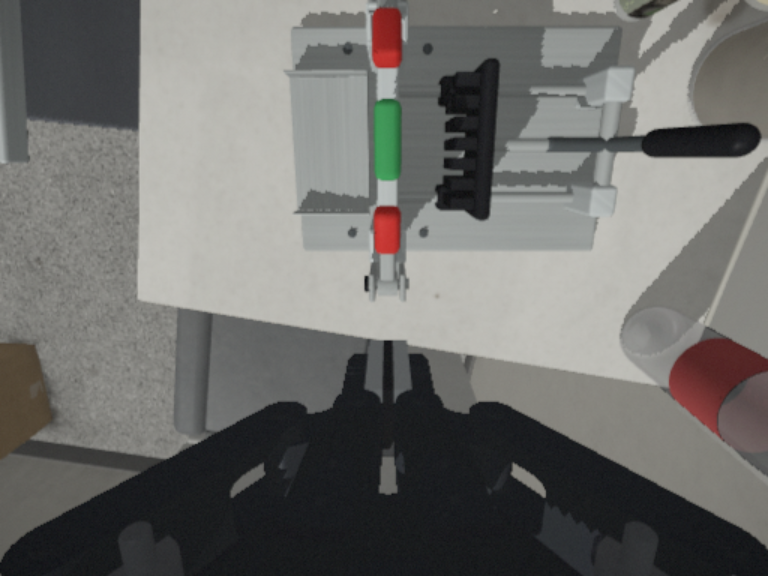

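Both levers lie inward and symmetric (sleeves at y = ±51, z ≈ 181), block level at 137.7. Because the second push may have eased the right lever, I'll check it once more at ~20 N.

>>> send_rows --targets '[[[4,0,10,0,0,0],[10,0,40,0,0,0],[15,0,75,0,0,0],[15,0,98,0,0,0],[15,0,110,0,0,0],[15,0,113,0,0,0],[15,0,113,0,0,0],[15,0,113,0,0,0],[15,0,113,0,0,0],[15,0,113,0,0,0]]]'

```text
time_s: 41.5
tool_pos: [0.5281, -0.1459, 0.1462]
ee_rot: [3.141, 0.001, 1.746]
force: [0.3, -0.7, 0.6]
opening: -0.0004
```

>>> send_rows --targets '[[[0.8,0,1,0,0,0],[1.6,0,2,0,0,0],[2.2,0,3,0,0,0],[2.8,0,4,0,0,0],[2.8,0,4,0,0,0],[2.8,0,4,0,0,0],[2.8,0,4,0,0,0],[2.8,0,4,0,0,0],[2.8,0,4,0,0,0],[2.8,0,4,0,0,0]]]'

```text
time_s: 42.5
tool_pos: [0.5279, -0.1441, 0.1432]
ee_rot: [3.14, 0.003, 1.745]
force: [-2.3, -2.6, 10.2]
opening: -0.0
```

>>> send_rows --targets '[[[0.4,0,0.8,0,0,0],[0.8,0,1.6,0,0,0],[1.2,0,2.2,0,0,0],[1.2,0,2.2,0,0,0],[1.2,0,2.2,0,0,0],[1.2,0,2.2,0,0,0],[1.2,0,2.2,0,0,0],[1.2,0,2.2,0,0,0],[1.2,0,2.2,0,0,0],[1.2,0,2.2,0,0,0]]]'

```text
time_s: 43.5
tool_pos: [0.5281, -0.1439, 0.1427]
ee_rot: [3.138, 0.006, 1.745]
force: [-6.8, -5.8, 21.9]
opening: -0.0002
```

Run:
```python
from h import *
s=env.state(); print(s['time_s'],chip(s['tool_pos']),s['ee_rot'],s['force'])
for t in ([.5283,-.1441,.1427],): print(chip(t))
```

```text
43.5 [  0.25716555 -66.97067781 142.729643  ] [3.13810464 0.00622247 1.74524845] [-6.7926608  -5.77649796 21.93858059]
[  0.43802927 -67.19693542 142.7       ]
```

Right is firm as well: from 10 to 22 N it moved only 0.5 mm. Retreating for the last look.

>>> send_rows --targets '[[[-2,0,-8,0,0,0],[-2,0,-30,0,0,0],[-2,0,-65,0,0,0],[-10,0,-100,0,0,0],[-30,0,-125,0,0,0],[-50,0,-140,0,0,0],[-60,0,-145,0,0,0],[-60,0,-145,0,0,0],[-60,0,-145,0,0,0],[-60,0,-145,0,0,0]]]'

```text
time_s: 44.5
tool_pos: [0.5374, -0.2, 0.2835]
ee_rot: [-3.14, -0.001, 1.746]
force: [0.1, -0.1, 0.0]
opening: 0.0
```

Run:
```python
from h import *
s=env.state(); print(s['time_s'],chip(s['tool_pos']),s['force'])
v,u=np.mgrid[0:384,0:512]
for n in ('wrist','scene','top'):
    c=cam(n); p,d=snap(n,n[0]+'19.png'); W=world(c,u,v,d); red(n,W,p,d)
    if n=='wrist':
        C=chip(W)
        for y in range(-40,45,10):
            k=(abs(C[...,0])<4)&(abs(C[...,1]-y)<3)&(C[...,2]>128)&(C[...,2]<150); print(y,k.sum(),np.mean(C[k][:,2]).round(2) if k.sum() else '',end=' ')
```

```text
44.5 [  -0.34154145 -123.81762187  283.52563397] [ 0.07415676 -0.07188644  0.04972277]
wrist R 484 [ -0.3 -51.9 181.3] y [-65.5 -38.9] z [174.3 186.8]
-40 0  -30 42 137.59 -20 13 137.28 -10 0  0 0  10 0  20 0  30 17 137.53 40 53 137.56 scene L 78 [ -2.1  55.4 177.8] y [43.8 66.1] z [170.5 184.1]
top L 86 [ -1.8  51.3 179.7] y [38.5 64.3] z [171.9 186.3]
top R 81 [ -1.4 -52.7 180.2] y [-67. -40.] z [172.3 185.9]
```

View pics/t19.png

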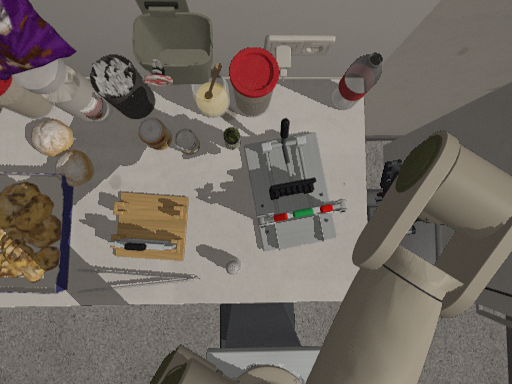

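The top view shows the fine block in the chipper at (300,213), with both red sleeves over its shoulders at (280,217) and (326,209). The coarse block at (135,247), salt shaker at (233,267), tin at (187,141) and jar at (232,137) are all where they started. Handing in.

```bash
python3 -c "
from cell import env
print(env.sign_off())"
```

```text
the job is handed in; nothing more can be done
None
```

The fine block is in the chipper, clamped level under both cam levers, and the job was handed in at about 44.7 s of the 72 s allowed.

**Block:** I lifted it out of the stand and slid it down the guides without any contact force. It was released on the bed with its foot at 36 mm.

**Levers:** I swung both inward with the shut fingers, then worked them down in turn: right, left, right, left, right, left, right.

**Last checks:**
- The block is level within about 0.1 mm. Its shoulder went from 141.2 to 137.6 mm, so the foot is at about 32.6 mm.
- The levers are symmetric, at about 96° of swing by fingertip contact and nearer 100° by the camera. Both fit the expected 95–114°.
- Both levers were firm: the left did not move further at about 25 N, and the right moved only 0.5 mm between 10 and 22 N. I took this as home, since the stop screws can't be seen.
- The coarse block and the other things stand where they were, and the robot is clear of everything.

**What went wrong or disagreed:**
- **First grasp:** it closed on air just above the grip, because the fingers end about 40 mm short of the reported TCP. I corrected for that from then on.
- **Lever force:** one push on the right lever reached about 30 N (28.6 N of it vertical), more than the 20 N advised. Two checks on the left were about 25 N and one on the right about 24 N.

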